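Put the groceries away in the pantry

TASK

Put the four groceries away on the pantry counter: stand the wide tin on the wire riser midway between the glass jar and the square canister, stack the small tin upright and centred on top of it, and stand the carton upright on the riser centred behind the canister (the side away from the robot) with about a finger's width of gap. Release the flat tin lying flat on the sloped shelf so that it slides down and rests against the front lip. Do not shift the jar or the canister.

Things in the scene. Friction and masses are not known exactly. Their poses are not given: they have to be found in the camera images.
- wide_tin: Short wide round food tin of bare steel, 66 mm diameter, 40 mm high, about 0.14 kg. Starts standing on the counter in front of the riser. Origin: centre of its underside; z up the tin's axis.
- small_tin: Narrower, taller round tin with a plain paper band, 53 mm diameter, 65 mm high, about 0.16 kg. Starts standing on the counter. Origin: centre of its underside; z up its axis.
- carton: Small plain cardboard tea carton, rigid, 64 mm (its x) by 40 mm (its y) by 88 mm high (its z), about 0.12 kg. Starts standing on the counter, turned a little. Origin: centre of its underside. It may finally stand with either side towards the canister.
- flat_tin: Flat oblong fish tin of bare steel with a ring pull, 90 mm (its x) by 55 mm (its y) by 24 mm thick (its z), about 0.15 kg. Starts lying on the counter, turned a little. Origin: centre of its underside.
- jar: Round glass jar with cork stopper, 76 mm diameter, 115 mm high, 0.7 kg, loose, on one end of the riser's front row. Origin: centre of its underside. An amber spice shaker, 82 mm high, stands behind it and has no part in the task.
- canister: Square clear canister with white lid, 80 x 80 mm, 100 mm high, 0.8 kg, loose, on the other end of the riser's front row, sides parallel to the riser's. Origin: centre of its underside; its +x points behind it, away from the robot; back face 40 mm from the origin. Jar and canister change ends between starts.
- riser: Low white wire rack fixed on the counter, top 20 mm above it, 370 mm wide (y), 200 mm deep (x, away from the robot), turned up to 6 degrees. Origin: at counter height, under the point midway between jar and canister, which stand on it 125 mm either side of the origin along y; the rack reaches from 50 mm in front (-x) to 150 mm behind (+x) the origin.
- deck: Smooth slippery metal deck of the fixed sloped shelf, left or right of the riser (a white basket on the other side). 150 mm wide inside 10 mm rails, 190 mm long, sloping 22 degrees down to a front lip 22 mm high, towards the robot. Origin: on the surface, mid-foot of the lip, 34 mm above the counter; x up the slope, y left, z out of the surface. A tin released on it slides to the lip by itself.
Not all that is in view belongs to the job. Leave any red look-alike of the wide_tin alone. Leave any red look-alike of the small_tin alone.

How it is judged:
By the outcome, as a careful person would: the job done as asked, in the order asked, and still so for the second after the job is handed in, with the robot touching nothing.
It also fails if it takes over 117 s, if anything falls off the work surface, if the arm or the gripper's body presses on something with over 40 N, if the wrist force passes 120 N, or if a joint passes its speed limit or range.

ROBOT

A 6-joint arm with a two-finger parallel gripper is mounted at the origin on the work surface. World frame = base frame: x ahead of the robot, y to its left, z up, the work surface at z = 0. Lengths are in m, angles in rad, forces in N, time in s.
With the tool pointing down it reaches from about 0.35 to 0.725 m from the base axis. Payload 4.3 kg.
Tool frame: the origin (TCP) lies between the finger pads; the fingertips stand 17 mm ahead of it and the grasp point (between the pads) lies 2 mm behind it (env.tip_extent is the distance from the TCP to the fingertips, in m); z points along the fingers, y is the direction in which the jaws open and shut (so a half turn about z gives the same grasp; the last joint's range is limited). The gripper opens to 85 mm and grips with 20 to 120 N. Pads are 22 mm wide; open, the fingers measure 114 mm over their backs; the gripper's body (76 mm by 85 mm) begins 54 mm behind the grasp point. The pads swing forward as they close: fully open they stand 13 mm farther back than shut.
Start: joints at [1.048, 0.377, 0.081, 1.274, 0, 1.46], TCP at [0.231, 0.527, 0.248] pointing down, gripper open.
Joint ranges: [-2.72, 2.72], [-0.84, 1.66], [-1.02, 1.22], [-1.77, 2.12], [-1.37, 1.28], [-3.14, 3.14]. Speed limits (rad/s): [2.57, 2.57, 3.14, 3.14, 3.14, 3.14].

INTERFACE

Orientations are given as a 3x3 rotation matrix whose columns are the frame's x, y, z axes.
In Python, from workcell import readout, optics, env gives the robot as it stands.
- The arm moves only by the tool move_arm, never from a script. Its argument "rows" is a list of rows, each an object of numbers: "tx", "ty", "tz": the shift along the world's x, y, z in m; "roll": the turn about the world's z in rad. In form: [{"tx": .., "ty": .., "tz": .., "roll": ..}, ...]. A call has 1 to 20 rows; each row shifts and turns the commanded pose from where the row before left it; what a row does not reach is not made up. A row lasts 1/12 s, in which the tool goes at most 41.7 mm and 7.16 degrees, less where a joint would pass 70% of its speed; a pose out of reach is approached as far as the arm can. A call is refused whole if a number of a shift passes 0.0417 or a number of a turn 0.125, either way. A call with a gripper value outside its range is refused whole. "jaw" is the opening, from 0 (shut) to 1 (fully open), set as the call begins (left out, the last holds). The fingers move at their own pace and stop on an object; "squeeze" is the grip in N (left out, the last holds). Time passes only in rows, so rows that do not move let the fingers close. It gives the time, the measured TCP pose, the force and the opening at its end, in the units of the state.
- readout.read_state(): the state, without advancing time (a new reading comes with each control period).
- optics.grab_frame(name): name is "scene" or "top"; returns (picture, depth): 400x640x3 uint8, blue, green, red; 400x640 float32, m along the optical axis (not along the pixel's ray), 0 where there is no reading.
- optics.camera_model(name): a dict with "fx", "fy", "cx", "cy" (pixels), "rvec" (rotation vector, rad) and "tvec" (3), from world to camera coordinates, as OpenCV has them. Camera axes: x right, y down, z forward; pixel columns grow to the right and rows downward; lengths in m; the calibration is good to about 2 mm. A picture is of the moment at which its call begins. camera_model takes no time and is no camera call.
- env.job_done(): hands the job in, once; it reports no verdict.
The state is a dict: "t": time; "joints": joint angles; "joint_velocities": joint speeds; "effort": joint torques, N m; "tcp_pos": TCP position; "tcp_rot": TCP orientation; "wrist_force": force on the tool from outside, world axes, zero at the start; "torque": the same for the moment, N m; "finger_gap": finger opening in m.
Only numpy, scipy, OpenCV 4.12 (cv2) and the standard library are available. Lean on these libraries where they do the work, as an engineer would, in place of code of your own. Each camera call takes 0.05 s, during which the arm holds its last target.

## Working session

There is one attempt and no reset: what is moved stays moved. The work goes in short steps, Python scripts to look and compute and a tool call to move; the robot and the scene stay as the last step left them, time stands still between calls to the robot, and variables do not carry over. Pictures are saved under pics/ and viewed, and the job is handed in when it is done.

Besides the shell and the picture viewer there is one more tool, called as name(argument=value, ...) on one line, values as JSON. move_arm: Moves the arm, as the interface text tells. Its arguments: {"type":"object","properties":{"rows":{"type":"array","items":{"type":"object","properties":{"tx":{"type":"number"},"ty":{"type":"number"},"tz":{"type":"number"},"roll":{"type":"number"}}}},"jaw":{"type":"number"},"squeeze":{"type":"number"}},"required":["rows"]}

```bash
ls; mkdir -p pics; cat > h.py <<'E'
import numpy as np, cv2
from workcell import readout, optics, env
def cam(n):
    m=optics.camera_model(n); K=np.array([[m['fx'],0,m['cx']],[0,m['fy'],m['cy']],[0,0,1]])
    R=cv2.Rodrigues(np.array(m['rvec'],float))[0]; t=np.array(m['tvec'],float).ravel(); return K,R,t
def ray(n,u,v):
    K,R,t=cam(n); d=R.T@np.linalg.inv(K)@np.array([u,v,1.]); return -R.T@t,d
def onz(n,u,v,z):
    c,d=ray(n,u,v); return c+d*(z-c[2])/d[2]
def proj(n,P):
    K,R,t=cam(n); p=(K@(R@np.atleast_2d(P).T+t[:,None])); return (p[:2]/p[2]).T
def cloud(n,D):
    K,R,t=cam(n); v,u=np.mgrid[0:D.shape[0],0:D.shape[1]]
    P=np.stack([(u-K[0,2])/K[0,0]*D,(v-K[1,2])/K[1,1]*D,D],-1)
    W=(P-t)@R; W[D<=0]=np.nan; return W
E
python3 - <<'E'
from h import *
s=readout.read_state(); print({k:np.round(v,3).tolist() for k,v in s.items()})
for n in('scene','top'):
    p,d=optics.grab_frame(n); cv2.imwrite(f'pics/{n}0.png',p); np.save(f'{n}0.npy',d); K,R,t=cam(n); print(n,K[0,0],(-R.T@t).round(3),R.round(2).tolist(),(d>0).mean())
E
```

```text
pics
{'t': 0.0, 'joints': [1.048, 0.378, 0.08, 1.274, 0.0, 1.46], 'joint_velocities': [-0.001, -0.001, 0.001, 0.003, -0.0, -0.0], 'effort': [0.001, -46.361, 26.987, 0.021, -0.0, 0.0], 'tcp_pos': [0.23, 0.526, 0.247], 'tcp_rot': [[-0.916, 0.401, -0.001], [0.401, 0.916, -0.002], [0.0, -0.002, -1.0]], 'wrist_force': [-0.304, 0.283, 0.411], 'torque': [0.036, 0.026, -0.03], 'finger_gap': 0.085}
scene 363.37013909101876 [ 0.72  -0.277  0.731] [[0.76, 0.64, -0.01], [0.56, -0.67, -0.49], [-0.33, 0.37, -0.87]] 0.99593359375
top 491.27982404818243 [0.249 0.005 1.263] [[0.01, -1.0, -0.0], [-0.99, -0.01, -0.16], [0.16, 0.0, -0.99]] 0.9956796875
```

View pics/scene0.png

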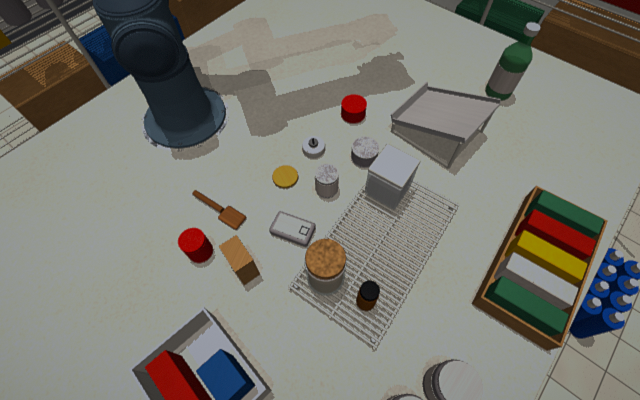

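View pics/top0.png

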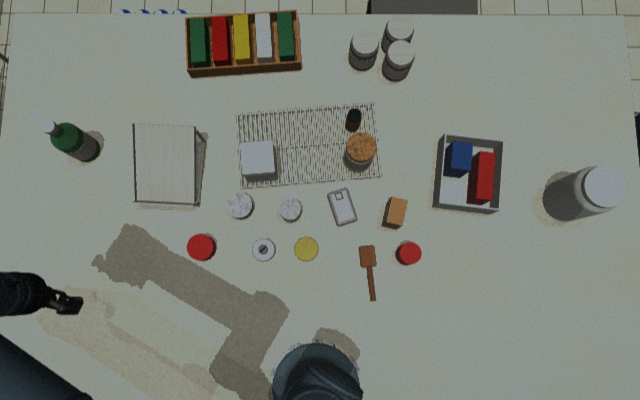

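```bash
python3 - <<'E'
from h import *
s=cv2.imread('pics/scene0.png');t=cv2.imread('pics/top0.png')
cv2.imwrite('pics/c1.png',cv2.resize(s[80:320,170:470],None,fx=2.6,fy=2.5,interpolation=cv2.INTER_CUBIC))
cv2.imwrite('pics/c2.png',cv2.resize(t[90:280,110:430],None,fx=2.5,fy=2.5,interpolation=cv2.INTER_CUBIC))
E
```

```text
(no output)
```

View pics/c1.png

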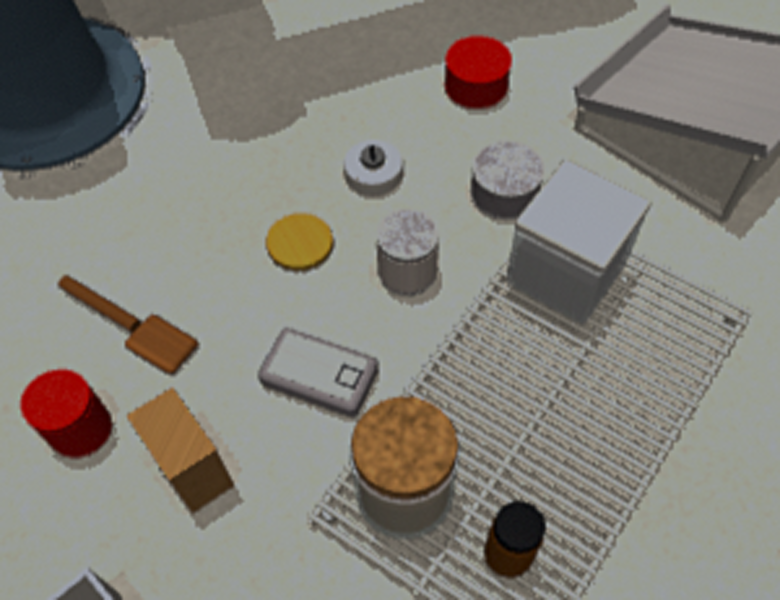

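View pics/c2.png

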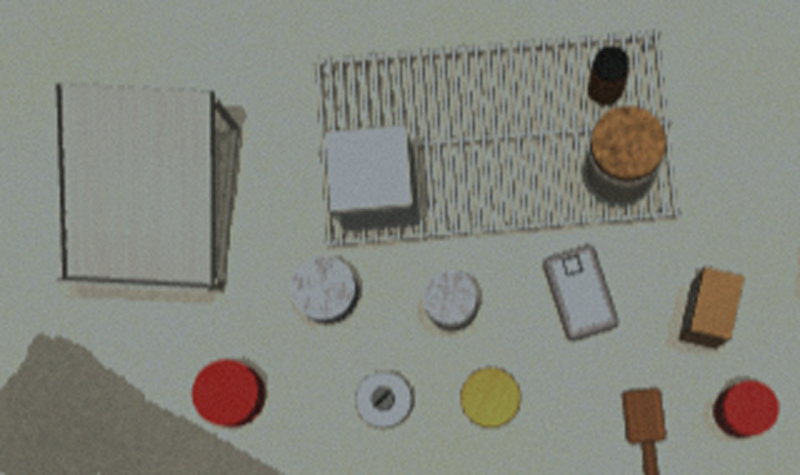

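Candidates seen (top picture): wide_tin grey at (239,206), with a red look-alike at (201,247). small_tin pale at (290,210), with a red look-alike at (409,253), plus a knob lid (263,250) and a yellow disc (306,249). flat_tin is at (342,206) and the carton at (395,213). The canister is at (257,160), the jar at (361,150) and the deck at left (167,163). I choose the non-red tins, and the crops confirm steel and pale tops.

```bash
cat > meas.py <<'E'
from h import *
def top_pts(tag,boxes,zr):
    out=[]
    for n in('scene','top'):
        D=np.load(f'{n}{tag}.npy'); W=cloud(n,D); x0,x1,y0,y1=boxes
        m=(W[...,0]>x0)&(W[...,0]<x1)&(W[...,1]>y0)&(W[...,1]<y1)&(W[...,2]>zr[0])&(W[...,2]<zr[1])
        m=cv2.morphologyEx(m.astype(np.uint8),cv2.MORPH_OPEN,np.ones((2,2)))>0
        out.append(W[m])
    return out
def show(name,tag,c,r,h,z0=0.0):
    for n,P in zip(('scene','top'),top_pts(tag,(c[0]-r,c[0]+r,c[1]-r,c[1]+r),(z0+h-.008,z0+h+.008))):
        if len(P)<20: print(name,n,'few',len(P)); continue
        Q=P[:,:2].astype(np.float32)*1000
        (cx,cy),(w,l),a=cv2.minAreaRect(Q); (ex,ey),er=cv2.minEnclosingCircle(Q)
        print(name,n,len(Q),'z',np.median(P[:,2]).round(4),'mean',Q.mean(0).round(1),'rect',np.round((cx,cy,w,l,a),1),'circ',np.round((ex,ey,er),1))
E
python3 - <<'E'
from meas import *
a={'wide':((239,206),.04,0,.045),'small':((290,210),.065,0,.045),'carton':((396,210),.088,0,.06),'flat':((342,206),.024,0,.06),'jar':((361,147),.115,.02,.055),'can':((256,158),.1,.02,.06)}
for k,(uv,h,z0,r) in a.items():
    c=onz('top',*uv,h+z0); print(k,c.round(3)); show(k,'0',c[:2],r,h,z0)
W=cloud('top',np.load('top0.npy'))
print('counter z', [W[v,u].round(4).tolist() for u,v in((350,260),(230,100),(420,110),(100,210),(320,130))])
for u,v in((167,163),(150,190),(185,190),(150,135),(185,135),(167,195),(167,200),(167,204)): print(u,v,W[v,u].round(3))
E
```

```text
wide [0.443 0.193 0.04 ]
wide scene 507 z nan mean [nan nan] rect [458.3 187.6  62.  127.7  25.4] circ [482.7 199.2  64. ]
wide top 528 z nan mean [nan nan] rect [453.5 192.9  53.6  54.7  46.1] circ [447.1 194.4  33.2]
small [0.43  0.063 0.065]
small scene 399 z nan mean [nan nan] rect [430.3  80.5  39.9  84.3  32.2] circ [434.1  84.1  43.7]
small top 366 z nan mean [nan nan] rect [433.3  62.9  49.6  50.6   1.8] circ [436.6  62.4  29.1]
carton [ 0.428 -0.194  0.088]
carton scene 690 z nan mean [nan nan] rect [ 415.5 -187.8   39.7   95.8   71.8] circ [ 415.7 -186.8   51.1]
carton top 442 z nan mean [nan nan] rect [ 422.7 -216.4   31.4   94.8   41.8] circ [ 433.  -207.2   47.4]
flat [ 0.447 -0.067  0.024]
flat scene 940 z nan mean [nan nan] rect [451.  -62.1  86.5  59.7  18.3] circ [450.6 -63.   49.7]
flat top 724 z nan mean [nan nan] rect [446.2 -70.6  86.9  57.1  19.1] circ [446.5 -71.1  48.9]
jar [ 0.571 -0.106  0.135]
jar scene 1272 z nan mean [nan nan] rect [567.1 -84.5  64.1 113.   24.9] circ [572.2 -82.   57.9]
jar top 695 z nan mean [nan nan] rect [ 588.1 -116.3   58.8   86.3   44.3] circ [ 588.6 -119.6   55.2]
can [0.547 0.144 0.12 ]
can scene 1298 z nan mean [nan nan] rect [550.7 188.9  76.4 170.3   5.2] circ [549.9 186.9  89.7]
can top 1086 z nan mean [nan nan] rect [565.6 142.4 111.3  76.2   8.7] circ [566.6 142.6  65.9]
counter z [[0.3114, -0.0885, 0.0015], [0.739, 0.2324, -0.0002], [0.7147, -0.2796, -0.0033], [0.4376, 0.5634, -0.0046], [0.6497, -0.0104, 0.0203]]
167 163 [0.547 0.373 0.065]
150 190 [0.483 0.42  0.041]
185 190 [0.482 0.33  0.046]
150 135 [0.609 0.408 0.099]
185 135 [0.61  0.323 0.097]
167 195 [0.471 0.377 0.037]
167 200 [0.458 0.378 0.035]
167 204 [0.445 0.371 0.053]
```

```bash
cat > meas.py <<'E'
from h import *
def top_mask(n,tag,c,r,z,tol=.007):
    D=cv2.medianBlur(np.load(f'{n}{tag}.npy'),3); W=np.nan_to_num(cloud(n,D),nan=-9)
    m=(np.hypot(W[...,0]-c[0],W[...,1]-c[1])<r)&(abs(W[...,2]-z)<tol)
    m=cv2.morphologyEx(m.astype(np.uint8),cv2.MORPH_OPEN,cv2.getStructuringElement(cv2.MORPH_ELLIPSE,(3,3)))
    k,l,st,ce=cv2.connectedComponentsWithStats(m)
    if k<2: return None
    return (l==1+np.argmax(st[1:,4])).astype(np.uint8)
def show(name,tag,c,r,z,tol=.007):
    for n in('scene','top'):
        m=top_mask(n,tag,c,r,z,tol)
        if m is None: print(name,n,'none'); continue
        C=max(cv2.findContours(m,cv2.RETR_EXTERNAL,cv2.CHAIN_APPROX_NONE)[0],key=len)[:,0].astype(float)
        M=cv2.moments(m,True); uv=(M['m10']/M['m00'],M['m01']/M['m00'])
        Q=np.array([onz(n,u,v,z)[:2]*1000 for u,v in C],np.float32)
        (cx,cy),(w,l),a=cv2.minAreaRect(Q); (ex,ey),er=cv2.minEnclosingCircle(Q)
        c3=onz(n,*uv,z)*1000
        area=cv2.contourArea(Q)
        print(name,n,int(m.sum()),'uv',np.round(uv,1),'cent',c3[:2].round(1),'rect',np.round((cx,cy,w,l,a),1),'circ',np.round((ex,ey,er),1),'eqR',round(float(np.sqrt(area/np.pi)),1))
E
python3 - <<'E'
from meas import *
for n in('scene','top'):
    W=cloud(n,np.load(n+'0.npy')); m=(W[...,0]>.3)&(W[...,0]<.4)&(W[...,1]>-.05)&(W[...,1]<.1)&(W[...,2]<.01); print(n,np.nanmedian(W[m][:,2]),W[m][:,2].std())
for k,c,r,z in(('wide',(.445,.193),.045,.04),('small',(.432,.063),.04,.065),('carton',(.425,-.2),.05,.088),('flat',(.447,-.067),.06,.024),('jar',(.571,-.106),.055,.135),('can',(.547,.144),.07,.12)): show(k,'0',c,r,z)
E
```

```text
scene -0.0014080829941807752 0.003568639495621445
top 0.00012678862971185232 0.003274926754506029
wide scene 501 uv [365.1 147.4] cent [450.9 194.9] rect [450.3 195.1  61.9  68.7  35.7] circ [449.7 194.6  34.5] eqR 32.3
wide top 532 uv [238.5 204.2] cent [447.8 194.9] rect [447.3 194.9  64.2  63.2   1.5] circ [447.9 194.6  33. ] eqR 31.9
small scene 400 uv [326.2 173.7] cent [438.3  65.4] rect [438.9  65.6  50.7  52.6  39.7] circ [438.3  65.6  27.6] eqR 26.0
small top 361 uv [289.4 208. ] cent [435.1  64.9] rect [4.351e+02 6.480e+01 5.000e+01 5.190e+01 3.000e-01] circ [435.3  64.8  26.5] eqR 25.5
carton scene 684 uv [235.5 253.4] cent [ 431.1 -193.7] rect [ 430.6 -193.5   39.8   65.6   76.3] circ [ 430.4 -193.6   35.7] eqR 27.8
carton top 441 uv [396.4 210.5] cent [ 426.8 -194.9] rect [ 427.  -194.8   40.7   64.9   76.7] circ [ 427.6 -194.8   35.1] eqR 27.5
flat scene 925 uv [292.1 227.4] cent [452.7 -66.6] rect [451.8 -65.8  88.5  54.9  16.8] circ [451.3 -66.2  48.8] eqR 37.5
flat top 721 uv [341.9 206.1] cent [447.1 -66.9] rect [447.2 -67.   88.8  54.5  18.3] circ [447.6 -67.3  47.7] eqR 37.6
jar scene 1274 uv [325.1 257.9] cent [ 577.7 -106. ] rect [ 577.1 -105.5   69.5   69.3   39.8] circ [ 577.  -105.4   35.8] eqR 34.9
jar top 697 uv [361.  146.3] cent [ 573.3 -106.1] rect [ 572.9 -106.3   69.3   70.6   45.6] circ [ 573.3 -106.    36. ] eqR 34.8
can scene 1291 uv [393.9 165.6] cent [555.  140.4] rect [554.2 141.4  79.7  81.9   5.3] circ [553.8 142.1  54.3] eqR 44.4
can top 1079 uv [256.9 156.6] cent [550.6 141.8] rect [550.8 141.7  80.1  79.9   5.4] circ [550.4 142.1  53.2] eqR 43.7
```

```bash
python3 - <<'E'
from meas import *
print('tip',env.tip_extent, [a for a in dir(env) if a[0]!='_'])
for n in('top','scene'):
    W=cloud(n,cv2.medianBlur(np.load(n+'0.npy'),3))
    m=(W[...,0]>.48)&(W[...,0]<.60)&(W[...,1]>.33)&(W[...,1]<.42)&(W[...,2]>.03)&(W[...,2]<.12)
    P=W[m]; A=np.c_[P[:,:2],np.ones(len(P))]; c,*_=np.linalg.lstsq(A,P[:,2],rcond=None)
    r=P[:,2]-A@c; k=abs(r)<.008; c,*_=np.linalg.lstsq(A[k],P[k,2],rcond=None)
    print(n,k.sum(),c,'slope',np.degrees(np.arctan(np.hypot(c[0],c[1]))),'yaw',np.degrees(np.arctan2(c[1],c[0])),'rms',r[k].std())
    # points off plane (rails/lip)
    h=W[...,2]-(W[...,0]*c[0]+W[...,1]*c[1]+c[2])
    s=(abs(h)<.006)&(W[...,0]>.4)&(W[...,0]<.68)&(W[...,1]>.26)&(W[...,1]<.48)&(W[...,2]>.025)
    s=cv2.morphologyEx(s.astype(np.uint8),cv2.MORPH_OPEN,np.ones((5,5)))
    k,l,st,ce=cv2.connectedComponentsWithStats(s); s=(l==1+np.argmax(st[1:,4]))
    Q=W[s][:,:2].astype(np.float32)*1000; print(cv2.minAreaRect(Q), 'zrange',np.percentile(W[s][:,2],[1,99]))
    print('box',cv2.boxPoints(cv2.minAreaRect(Q)).round(0).tolist())
t=cv2.imread('pics/top0.png')
cv2.imwrite('pics/deck.png',cv2.resize(t[110:220,120:220],None,fx=5,fy=5,interpolation=cv2.INTER_CUBIC))
s=cv2.imread('pics/scene0.png')
cv2.imwrite('pics/deck2.png',cv2.resize(s[70:180,380:510],None,fx=5,fy=5,interpolation=cv2.INTER_CUBIC))
E
```

```text
tip 0.017 ['IKError', 'job_done', 'tip_extent']
top 1856 [ 0.40444653 -0.02154672 -0.14344076] slope 22.048935162562238 yaw -3.049525868434857 rms 0.0010564946979336341
((545.5523071289062, 381.69512939453125), (147.9388885498047, 182.79437255859375), 87.4317626953125) zrange [0.03369657 0.10421368]
box [[451.0, 312.0], [634.0, 304.0], [640.0, 451.0], [458.0, 460.0]]
scene 1220 [ 0.4033352  -0.02014252 -0.14408767] slope 21.99072040897506 yaw -2.858971083993377 rms 0.000559533834631117
((545.9785766601562, 385.9767150878906), (141.9391632080078, 183.77731323242188), 86.98536682128906) zrange [0.0338246  0.10402682]
box [[450.0, 320.0], [634.0, 310.0], [641.0, 452.0], [458.0, 462.0]]
```

View pics/deck.png

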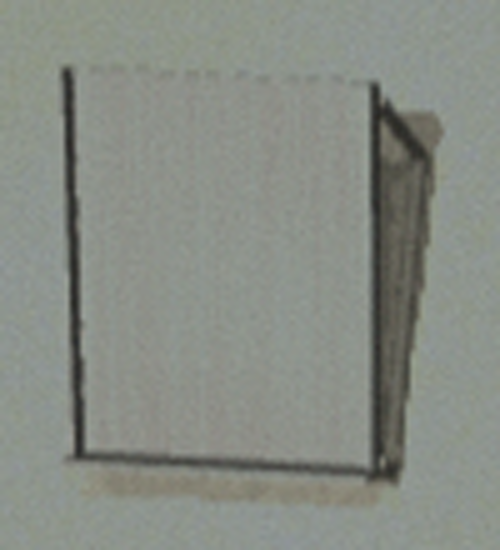

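View pics/deck2.png

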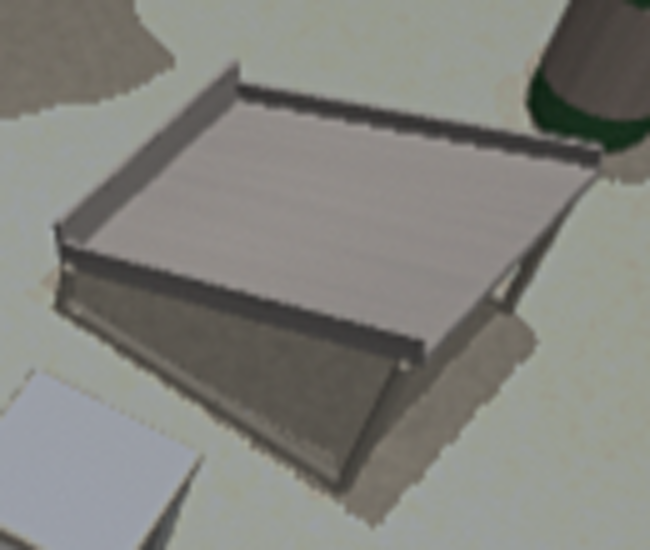

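move_arm(rows=[{"tx":0.0183,"ty":-0.0276,"tz":-0.01,"roll":0.0343},{"tx":0.0183,"ty":-0.0276,"tz":-0.01,"roll":0.0343},{"tx":0.0183,"ty":-0.0276,"tz":-0.01,"roll":0.0343},{"tx":0.0183,"ty":-0.0276,"tz":-0.01,"roll":0.0343},{"tx":0.0183,"ty":-0.0276,"tz":-0.01,"roll":0.0343},{"tx":0.0183,"ty":-0.0276,"tz":-0.01,"roll":0.0343},{"tx":0.0183,"ty":-0.0276,"tz":-0.01,"roll":0.0343},{"tx":0.0183,"ty":-0.0276,"tz":-0.01,"roll":0.0343},{"tx":0.0183,"ty":-0.0276,"tz":-0.01,"roll":0.0343},{"tx":0.0183,"ty":-0.0276,"tz":-0.01,"roll":0.0343},{"tx":0.0183,"ty":-0.0276,"tz":-0.01,"roll":0.0343},{"tx":0.0183,"ty":-0.0276,"tz":-0.01,"roll":0.0343},{},{}], jaw=1)

```text
$.rows[12]: bad value
```

```bash
cat > look.py <<'E'
import sys
from meas import *
def look(tag,crops):
    s=readout.read_state(); R=np.array(s['tcp_rot']); print('t',round(s['t'],2),'tcp',np.round(s['tcp_pos'],4),'yaw',np.degrees(np.arctan2(R[1,1],R[0,1])).round(2),'gap',round(s['finger_gap'],4),'F',np.round(s['wrist_force'],1),'q',np.round(s['joints'],2))
    ims=[]
    for n in('scene','top'):
        p,d=optics.grab_frame(n); cv2.imwrite(f'pics/{n}{tag}.png',p); np.save(f'{n}{tag}.npy',d)
        x0,x1,y0,y1=crops[n]; ims.append(cv2.resize(p[y0:y1,x0:x1],(400,400*(y1-y0)//(x1-x0)),interpolation=cv2.INTER_CUBIC))
    H=max(i.shape[0] for i in ims); ims=[cv2.copyMakeBorder(i,0,H-i.shape[0],0,0,0) for i in ims]
    cv2.imwrite(f'pics/l{tag}.png',np.hstack(ims))
E
python3 - <<'E'
from look import *
look('1',{'scene':(290,460,80,230),'top':(170,340,110,260)})
E
```

```text
t 0.1 tcp [0.2304 0.5262 0.2474] yaw 66.35 gap 0.0854 F [-0.   0.4 -0.4] q [ 1.05  0.38  0.08  1.27 -0.    1.46]
```

View pics/l1.png

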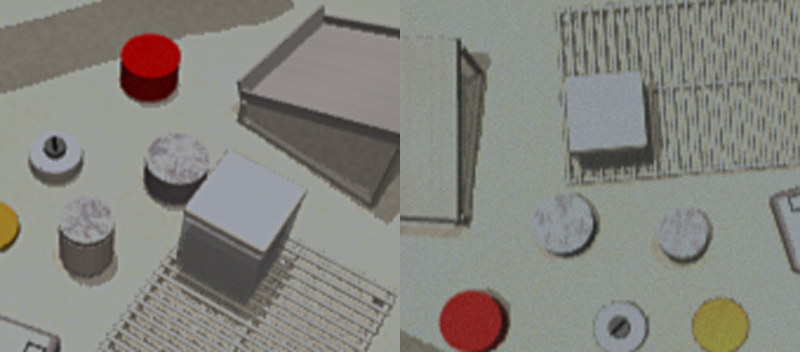

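The call was refused because rows can't be empty, so the arm has not moved. The scene is unchanged.

move_arm(rows=[{"tx":0.0183,"ty":-0.0276,"tz":-0.01,"roll":0.0343},{"tx":0.0183,"ty":-0.0276,"tz":-0.01,"roll":0.0343},{"tx":0.0183,"ty":-0.0276,"tz":-0.01,"roll":0.0343},{"tx":0.0183,"ty":-0.0276,"tz":-0.01,"roll":0.0343},{"tx":0.0183,"ty":-0.0276,"tz":-0.01,"roll":0.0343},{"tx":0.0183,"ty":-0.0276,"tz":-0.01,"roll":0.0343},{"tx":0.0183,"ty":-0.0276,"tz":-0.01,"roll":0.0343},{"tx":0.0183,"ty":-0.0276,"tz":-0.01,"roll":0.0343},{"tx":0.0183,"ty":-0.0276,"tz":-0.01,"roll":0.0343},{"tx":0.0183,"ty":-0.0276,"tz":-0.01,"roll":0.0343},{"tx":0.0183,"ty":-0.0276,"tz":-0.01,"roll":0.0343},{"tx":0.0183,"ty":-0.0276,"tz":-0.01,"roll":0.0343},{"tz":0},{"tz":0}], jaw=1)

```text
$.rows[12]: bad value
```

```bash
python3 - <<'E'
from look import *
look('2',{'scene':(290,460,80,230),'top':(170,340,110,260)})
E
```

```text
t 0.2 tcp [0.2305 0.5264 0.2477] yaw 66.35 gap 0.0851 F [-0.9 -0.4  0.7] q [1.05 0.38 0.08 1.27 0.   1.46]
```

View pics/l2.png

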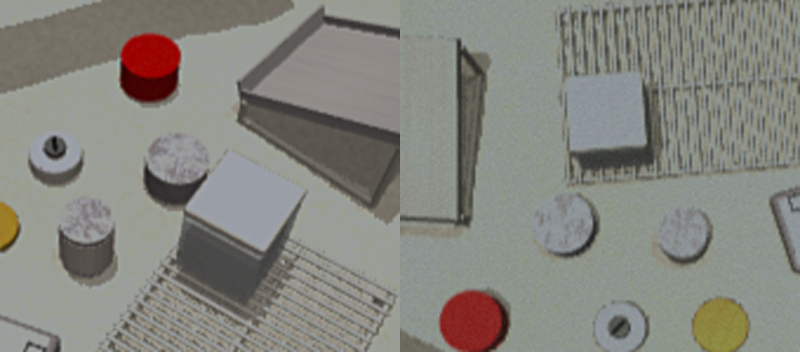

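Refused again, so rows evidently need all four numbers.

move_arm(rows=[{"tx":0.0183,"ty":-0.0276,"tz":-0.01,"roll":0.0343},{"tx":0.0183,"ty":-0.0276,"tz":-0.01,"roll":0.0343},{"tx":0.0183,"ty":-0.0276,"tz":-0.01,"roll":0.0343},{"tx":0.0183,"ty":-0.0276,"tz":-0.01,"roll":0.0343},{"tx":0.0183,"ty":-0.0276,"tz":-0.01,"roll":0.0343},{"tx":0.0183,"ty":-0.0276,"tz":-0.01,"roll":0.0343},{"tx":0.0183,"ty":-0.0276,"tz":-0.01,"roll":0.0343},{"tx":0.0183,"ty":-0.0276,"tz":-0.01,"roll":0.0343},{"tx":0.0183,"ty":-0.0276,"tz":-0.01,"roll":0.0343},{"tx":0.0183,"ty":-0.0276,"tz":-0.01,"roll":0.0343},{"tx":0.0183,"ty":-0.0276,"tz":-0.01,"roll":0.0343},{"tx":0.0183,"ty":-0.0276,"tz":-0.01,"roll":0.0343},{"tx":0,"ty":0,"tz":0,"roll":0},{"tx":0,"ty":0,"tz":0,"roll":0}], jaw=1)

```text
t: 1.47
tcp_pos: [0.4506, 0.1942, 0.1278]
tcp_rot: [[-1.0, 0.005, -0.001], [0.005, 1.0, 0.0], [0.001, 0.0, -1.0]]
wrist_force: [-0.9, 1.1, -0.1]
finger_gap: 0.0853
```

```bash
python3 - <<'E'
from look import *
look('3',{'scene':(290,460,80,230),'top':(170,340,110,260)})
E
```

```text
t 1.47 tcp [0.4506 0.1942 0.1278] yaw 89.71 gap 0.0853 F [-0.9  1.1 -0.1] q [ 0.28  0.28 -0.38  0.91  0.    0.28]
```

View pics/l3.png

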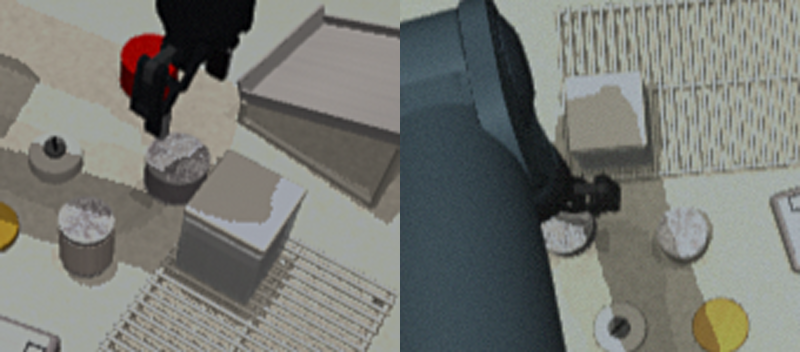

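```bash
python3 - <<'E'
from look import *
for n in('scene','top'):
    W=cloud(n,np.load(n+'3.npy'))
    for lo,hi in((.105,.115),(.115,.13),(.13,.16)):
        for sy,(a,b) in(('R',(.12,.19)),('L',(.2,.27))):
            m=(W[...,2]>lo)&(W[...,2]<hi)&(W[...,0]>.41)&(W[...,0]<.5)&(W[...,1]>a)&(W[...,1]<b)
            if m.sum()>8: print(n,lo,sy,m.sum(),np.percentile(W[m],[2,50,98],axis=0).round(4)[:,:2].tolist())
E
```

```text
scene 0.115 R 10 [[0.448, 0.1405], [0.4591, 0.1452], [0.4622, 0.1508]]
scene 0.115 L 21 [[0.4423, 0.236], [0.4524, 0.2379], [0.4619, 0.2414]]
scene 0.13 R 72 [[0.4446, 0.1374], [0.4581, 0.1418], [0.4627, 0.1512]]
scene 0.13 L 96 [[0.4423, 0.2361], [0.4552, 0.2377], [0.4631, 0.2433]]
top 0.13 R 10 [[0.4392, 0.137], [0.4411, 0.1441], [0.4445, 0.1502]]
```

move_arm(rows=[{"tx":-0.0013,"ty":0.0007,"tz":-0.016,"roll":0},{"tx":0,"ty":0,"tz":-0.018,"roll":0},{"tx":0,"ty":0,"tz":-0.018,"roll":0},{"tx":0,"ty":0,"tz":-0.018,"roll":0},{"tx":0,"ty":0,"tz":-0.018,"roll":0},{"tx":0,"ty":0,"tz":-0.012,"roll":0},{"tx":0,"ty":0,"tz":-0.005,"roll":0},{"tx":0,"ty":0,"tz":0,"roll":0}])

```text
t: 2.23
tcp_pos: [0.4476, 0.1971, 0.0227]
tcp_rot: [[-1.0, -0.001, -0.002], [-0.001, 1.0, -0.0], [0.002, -0.0, -1.0]]
wrist_force: [-0.2, -0.4, -0.1]
finger_gap: 0.0856
```

move_arm(rows=[{"tx":0,"ty":0,"tz":0,"roll":0},{"tx":0,"ty":0,"tz":0,"roll":0},{"tx":0,"ty":0,"tz":0,"roll":0},{"tx":0,"ty":0,"tz":0,"roll":0},{"tx":0,"ty":0,"tz":0,"roll":0},{"tx":0,"ty":0,"tz":0,"roll":0},{"tx":0,"ty":0,"tz":0,"roll":0}], jaw=0, squeeze=40)

```text
t: 2.82
tcp_pos: [0.4498, 0.197, 0.0247]
tcp_rot: [[-1.0, 0.001, 0.002], [0.001, 1.0, 0.002], [-0.002, 0.002, -1.0]]
wrist_force: [-2.3, 1.7, 7.1]
finger_gap: 0.0642
```

move_arm(rows=[{"tx":0,"ty":0,"tz":0.006,"roll":0},{"tx":0,"ty":0,"tz":0.012,"roll":0},{"tx":0,"ty":0,"tz":0.018,"roll":0},{"tx":0,"ty":0,"tz":0.018,"roll":0},{"tx":0,"ty":0,"tz":0.018,"roll":0},{"tx":0,"ty":-0.0072,"tz":0.018,"roll":0},{"tx":0,"ty":-0.017,"tz":0.01,"roll":0},{"tx":0,"ty":-0.017,"tz":0,"roll":0},{"tx":0,"ty":-0.017,"tz":0,"roll":0},{"tx":0,"ty":-0.017,"tz":0,"roll":0},{"tx":0,"ty":-0.017,"tz":0,"roll":0},{"tx":0,"ty":-0.017,"tz":0,"roll":0},{"tx":0,"ty":-0.017,"tz":0,"roll":0},{"tx":0.005,"ty":-0.017,"tz":0,"roll":0},{"tx":0.01,"ty":-0.017,"tz":0,"roll":0},{"tx":0.02,"ty":-0.017,"tz":0,"roll":0},{"tx":0.02,"ty":0,"tz":0,"roll":0},{"tx":0.02,"ty":0,"tz":0,"roll":0},{"tx":0.02,"ty":0,"tz":0,"roll":0},{"tx":0.0197,"ty":0,"tz":0,"roll":0}])

```text
t: 4.48
tcp_pos: [0.5644, 0.0186, 0.1236]
tcp_rot: [[-1.0, 0.002, -0.0], [0.002, 1.0, -0.0], [0.0, -0.0, -1.0]]
wrist_force: [0.4, -0.0, -1.8]
finger_gap: 0.064
```

move_arm(rows=[{"tx":0,"ty":0,"tz":0,"roll":0},{"tx":0,"ty":0,"tz":0,"roll":0}])

```text
t: 4.65
tcp_pos: [0.5643, 0.0188, 0.1234]
tcp_rot: [[-1.0, 0.001, 0.0], [0.001, 1.0, -0.0], [-0.0, -0.0, -1.0]]
wrist_force: [-0.2, -0.1, -1.7]
finger_gap: 0.0641
```

```bash
python3 - <<'E'
from look import *
look('4',{'scene':(280,450,120,290),'top':(220,400,90,260)})
E
```

```text
t 4.65 tcp [0.5643 0.0188 0.1234] yaw 89.92 gap 0.0641 F [-0.2 -0.1 -1.7] q [-0.08  0.42 -0.18  0.96 -0.   -0.08]
```

View pics/l4.png

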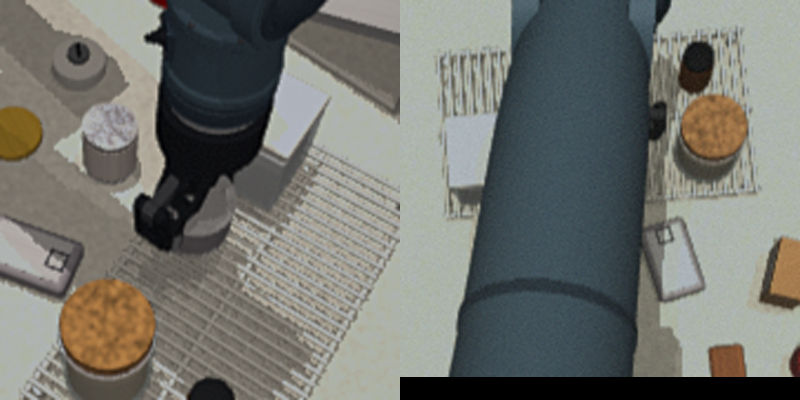

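move_arm(rows=[{"tx":0,"ty":-0.0005,"tz":-0.01,"roll":0},{"tx":0,"ty":0,"tz":-0.015,"roll":0},{"tx":0,"ty":0,"tz":-0.015,"roll":0},{"tx":0,"ty":0,"tz":-0.015,"roll":0},{"tx":0,"ty":0,"tz":-0.012,"roll":0},{"tx":0,"ty":0,"tz":-0.006,"roll":0},{"tx":0,"ty":0,"tz":-0.003,"roll":0},{"tx":0,"ty":0,"tz":-0.002,"roll":0},{"tx":0,"ty":0,"tz":0,"roll":0}])

```text
t: 5.5
tcp_pos: [0.5636, 0.0186, 0.0454]
tcp_rot: [[-1.0, 0.001, 0.0], [0.001, 1.0, 0.0], [-0.0, 0.0, -1.0]]
wrist_force: [0.2, 0.1, -2.4]
finger_gap: 0.0639
```

move_arm(rows=[{"tx":0,"ty":0,"tz":-0.001,"roll":0},{"tx":0,"ty":0,"tz":-0.001,"roll":0},{"tx":0,"ty":0,"tz":0,"roll":0}])

```text
t: 5.75
tcp_pos: [0.5644, 0.0185, 0.0447]
tcp_rot: [[-1.0, 0.001, 0.002], [0.001, 1.0, -0.0], [-0.002, -0.0, -1.0]]
wrist_force: [-1.7, -0.4, 3.7]
finger_gap: 0.0645
```

Contact with the riser. Releasing and rising.

move_arm(rows=[{"tx":0,"ty":0,"tz":0,"roll":0},{"tx":0,"ty":0,"tz":0,"roll":0},{"tx":0,"ty":0,"tz":0,"roll":0},{"tx":0,"ty":0,"tz":0,"roll":0},{"tx":0,"ty":0,"tz":0.005,"roll":0},{"tx":0,"ty":0,"tz":0.015,"roll":0},{"tx":0,"ty":0,"tz":0.02,"roll":0},{"tx":0,"ty":0,"tz":0.025,"roll":0},{"tx":0,"ty":0,"tz":0.025,"roll":0},{"tx":0,"ty":0,"tz":0.025,"roll":0},{"tx":-0.015,"ty":0.004,"tz":0.01,"roll":0},{"tx":-0.025,"ty":0.01,"tz":0,"roll":0},{"tx":-0.03,"ty":0.01,"tz":0,"roll":0},{"tx":-0.03,"ty":0.01,"tz":0,"roll":0},{"tx":-0.0275,"ty":0.0133,"tz":0,"roll":0},{"tx":0,"ty":0,"tz":0,"roll":0}], jaw=1)

```text
t: 7.08
tcp_pos: [0.4296, 0.0674, 0.1677]
tcp_rot: [[-1.0, -0.001, -0.007], [-0.001, 1.0, 0.001], [0.007, 0.001, -1.0]]
wrist_force: [-0.9, 0.3, 0.2]
finger_gap: 0.0856
```

```bash
python3 - <<'E'
from look import *
look('5',{'scene':(280,450,120,290),'top':(220,400,90,260)})
show('wide','5',(.564,.018),.05,.06); show('jar','5',(.575,-.106),.055,.135); show('can','5',(.5525,.1415),.07,.12); show('small','5',(.437,.065),.04,.065)
E
```

```text
t 7.08 tcp [0.4296 0.0674 0.1677] yaw 90.06 gap 0.0856 F [-0.9  0.3  0.2] q [ 0.01  0.15 -0.44  0.99  0.    0.01]
wide scene 755 uv [359.  223.4] cent [565.3  17.1] rect [565.1  17.5  65.5  65.8  39.8] circ [565.2  17.5  33.8] eqR 32.4
wide top 252 uv [315.4 159. ] cent [561.    1.5] rect [5.608e+02 2.000e-01 3.230e+01 6.520e+01 8.320e+01] circ [562.4  13.8  32.6] eqR 21.4
jar scene 1275 uv [325.1 258. ] cent [ 577.7 -106.1] rect [ 577.1 -105.5   69.5   69.3   39.8] circ [ 577.  -105.4   35.8] eqR 35.0
jar top 703 uv [360.9 146.4] cent [ 573. -106.] rect [ 572.9 -106.2   69.7   70.4   44.2] circ [ 573.1 -105.8   36.3] eqR 34.9
can scene 1288 uv [393.9 165.5] cent [554.9 140.7] rect [554.1 142.2  79.6  82.7   5.3] circ [553.8 142.1  54.3] eqR 44.4
can top none
small scene 399 uv [326.2 173.7] cent [438.2  65.4] rect [438.9  65.6  50.7  52.6  39.7] circ [438.1  65.8  27.4] eqR 26.0
small top none
```

View pics/l5.png

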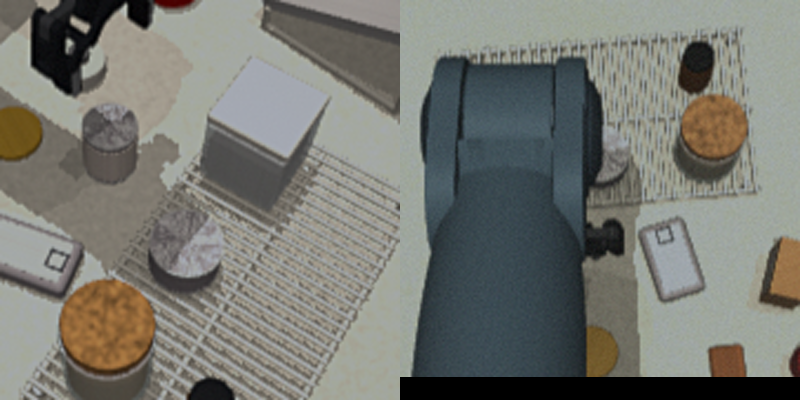

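move_arm(rows=[{"tx":0,"ty":0.0007,"tz":-0.005,"roll":0},{"tx":0,"ty":0,"tz":-0.015,"roll":0},{"tx":0,"ty":0,"tz":-0.02,"roll":0},{"tx":0,"ty":0,"tz":-0.02,"roll":0},{"tx":0,"ty":0,"tz":-0.02,"roll":0},{"tx":0,"ty":0,"tz":-0.02,"roll":0},{"tx":0,"ty":0,"tz":-0.018,"roll":0},{"tx":0,"ty":0,"tz":-0.01,"roll":0},{"tx":0,"ty":0,"tz":-0.005,"roll":0},{"tx":0,"ty":0,"tz":0,"roll":0},{"tx":0,"ty":0,"tz":0,"roll":0}])

```text
t: 8.1
tcp_pos: [0.4371, 0.0663, 0.0354]
tcp_rot: [[-1.0, 0.002, 0.0], [0.002, 1.0, 0.0], [-0.0, 0.0, -1.0]]
wrist_force: [0.7, 0.0, 0.2]
finger_gap: 0.0854
```

move_arm(rows=[{"tx":0,"ty":0,"tz":0,"roll":0},{"tx":0,"ty":0,"tz":0,"roll":0},{"tx":0,"ty":0,"tz":0,"roll":0},{"tx":0,"ty":0,"tz":0,"roll":0},{"tx":0,"ty":0,"tz":0,"roll":0},{"tx":0,"ty":0,"tz":0,"roll":0},{"tx":0,"ty":0,"tz":0,"roll":0},{"tx":0,"ty":0,"tz":0,"roll":0},{"tx":0,"ty":0,"tz":0,"roll":0}], jaw=0, squeeze=40)

```text
t: 8.85
tcp_pos: [0.4371, 0.0666, 0.0363]
tcp_rot: [[-1.0, 0.001, 0.002], [0.001, 1.0, 0.0], [-0.002, 0.0, -1.0]]
wrist_force: [-0.5, 0.6, 5.9]
finger_gap: 0.051
```

move_arm(rows=[{"tx":0,"ty":0,"tz":0.005,"roll":0},{"tx":0,"ty":0,"tz":0.01,"roll":0},{"tx":0,"ty":0,"tz":0.015,"roll":0},{"tx":0,"ty":0,"tz":0.02,"roll":0},{"tx":0,"ty":0,"tz":0.02,"roll":0},{"tx":0,"ty":0,"tz":0.015,"roll":0},{"tx":0.01,"ty":-0.004,"tz":0.01,"roll":0},{"tx":0.015,"ty":-0.006,"tz":0,"roll":0},{"tx":0.018,"ty":-0.007,"tz":0,"roll":0},{"tx":0.018,"ty":-0.007,"tz":0,"roll":0},{"tx":0.018,"ty":-0.007,"tz":0,"roll":0},{"tx":0.018,"ty":-0.007,"tz":0,"roll":0},{"tx":0.015,"ty":-0.005,"tz":0,"roll":0},{"tx":0.01,"ty":-0.004,"tz":0,"roll":0},{"tx":0.0048,"ty":-0.0011,"tz":0,"roll":0},{"tx":0,"ty":0,"tz":0,"roll":0},{"tx":0,"ty":0,"tz":0,"roll":0}])

```text
t: 10.27
tcp_pos: [0.5622, 0.0186, 0.13]
tcp_rot: [[-1.0, 0.001, -0.001], [0.001, 1.0, 0.0], [0.001, 0.0, -1.0]]
wrist_force: [-0.5, 0.8, -2.3]
finger_gap: 0.0512
```

```bash
python3 - <<'E'
from look import *
look('6',{'scene':(280,450,120,290),'top':(220,400,90,260)})
E
```

```text
t 10.27 tcp [0.5622 0.0186 0.13  ] yaw 89.93 gap 0.0512 F [-0.5  0.8 -2.3] q [-0.08  0.41 -0.18  0.98  0.   -0.08]
```

View pics/l6.png

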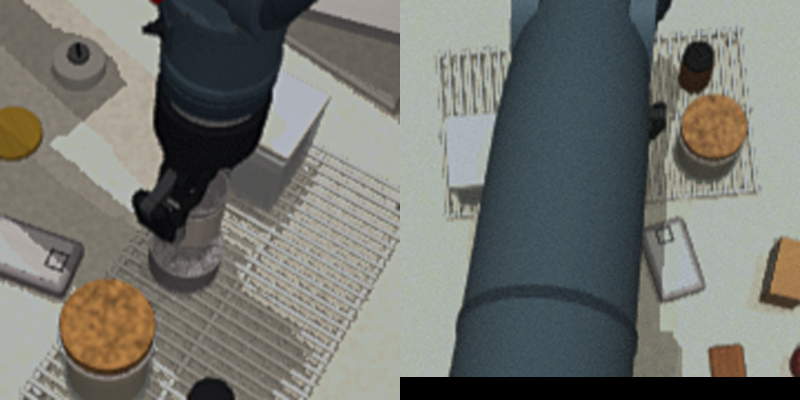

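move_arm(rows=[{"tx":0,"ty":0,"tz":-0.008,"roll":0},{"tx":0,"ty":0,"tz":-0.01,"roll":0},{"tx":0,"ty":0,"tz":-0.008,"roll":0},{"tx":0,"ty":0,"tz":-0.004,"roll":0},{"tx":0,"ty":0,"tz":-0.002,"roll":0},{"tx":0,"ty":0,"tz":-0.001,"roll":0},{"tx":0,"ty":0,"tz":0,"roll":0}])

```text
t: 10.95
tcp_pos: [0.5628, 0.0184, 0.097]
tcp_rot: [[-1.0, 0.001, -0.0], [0.001, 1.0, 0.0], [0.0, 0.0, -1.0]]
wrist_force: [0.4, 0.1, -1.6]
finger_gap: 0.0515
```

move_arm(rows=[{"tx":0,"ty":0,"tz":-0.001,"roll":0},{"tx":0,"ty":0,"tz":0,"roll":0}])

```text
t: 11.12
tcp_pos: [0.5633, 0.0184, 0.0966]
tcp_rot: [[-1.0, 0.001, 0.001], [0.001, 1.0, 0.0], [-0.001, 0.0, -1.0]]
wrist_force: [-0.1, 0.5, -1.7]
finger_gap: 0.0512
```

move_arm(rows=[{"tx":0,"ty":0,"tz":-0.001,"roll":0},{"tx":0,"ty":0,"tz":0,"roll":0}])

```text
t: 11.28
tcp_pos: [0.5634, 0.0184, 0.0963]
tcp_rot: [[-1.0, 0.001, 0.001], [0.001, 1.0, -0.0], [-0.001, -0.0, -1.0]]
wrist_force: [-1.9, -0.5, 4.4]
finger_gap: 0.0508
```

move_arm(rows=[{"tx":0,"ty":0,"tz":0,"roll":0},{"tx":0,"ty":0,"tz":0,"roll":0},{"tx":0,"ty":0,"tz":0,"roll":0},{"tx":0,"ty":0,"tz":0,"roll":0},{"tx":0,"ty":0,"tz":0,"roll":0},{"tx":0,"ty":0,"tz":0.005,"roll":0},{"tx":0,"ty":0,"tz":0.015,"roll":0},{"tx":0,"ty":0,"tz":0.02,"roll":0},{"tx":0,"ty":0,"tz":0.02,"roll":0},{"tx":0,"ty":0,"tz":0.02,"roll":0},{"tx":0,"ty":0,"tz":0.01,"roll":0}], jaw=1)

```text
t: 12.2
tcp_pos: [0.5642, 0.0184, 0.1882]
tcp_rot: [[-1.0, 0.001, 0.004], [0.001, 1.0, -0.0], [-0.004, -0.0, -1.0]]
wrist_force: [0.2, -0.2, -0.6]
finger_gap: 0.0856
```

move_arm(rows=[{"tx":-0.005,"ty":-0.007,"tz":0,"roll":0.0888},{"tx":-0.01,"ty":-0.014,"tz":0,"roll":0.0888},{"tx":-0.01,"ty":-0.015,"tz":0,"roll":0.0888},{"tx":-0.01,"ty":-0.016,"tz":0,"roll":0.0888},{"tx":-0.01,"ty":-0.016,"tz":0,"roll":0.0888},{"tx":-0.01,"ty":-0.016,"tz":0,"roll":0.0888},{"tx":-0.01,"ty":-0.016,"tz":0,"roll":0.0888},{"tx":-0.01,"ty":-0.016,"tz":0,"roll":0.0888},{"tx":-0.01,"ty":-0.016,"tz":0,"roll":0.0888},{"tx":-0.01,"ty":-0.016,"tz":0,"roll":0.0888},{"tx":-0.01,"ty":-0.016,"tz":0,"roll":0.0888},{"tx":-0.01,"ty":-0.016,"tz":0,"roll":0.0888},{"tx":-0.01,"ty":-0.016,"tz":0,"roll":0.0888},{"tx":-0.01,"ty":-0.015,"tz":0,"roll":0.0888},{"tx":0,"ty":0,"tz":0,"roll":0.0888},{"tx":0,"ty":0,"tz":0,"roll":0}])

```text
t: 13.53
tcp_pos: [0.4274, -0.1932, 0.1852]
tcp_rot: [[-0.238, -0.971, -0.0], [-0.971, 0.238, 0.0], [-0.0, 0.0, -1.0]]
wrist_force: [-0.2, 0.1, 0.0]
finger_gap: 0.0852
```

```bash
python3 - <<'E'
from look import *
look('7',{'scene':(200,450,120,310),'top':(220,440,90,260)})
show('small','7',(.564,.018),.05,.125);show('wide','7',(.564,.018),.05,.06); show('jar','7',(.575,-.106),.055,.135); show('can','7',(.5525,.1415),.07,.12); show('carton','7',(.429,-.194),.05,.088)
E
```

```text
t 13.53 tcp [ 0.4274 -0.1932  0.1852] yaw 166.22 gap 0.0852 F [-0.2  0.1  0. ] q [-0.56  0.2  -0.33  1.04  0.   -1.89]
small scene 560 uv [361.1 208. ] cent [564.  17.] rect [564.2  17.8  51.3  51.5  39.7] circ [563.6  17.3  27.2] eqR 26.0
small top 382 uv [309.3 152.1] cent [560.9  16.4] rect [5.602e+02 1.590e+01 5.170e+01 5.020e+01 3.000e-01] circ [560.9  16.8  27. ] eqR 25.6
wide scene 214 uv [358.9 231.3] cent [575.9   2.8] rect [574.1   5.9  65.4  37.   37.7] circ [565.9  16.4  32.8] eqR 15.6
wide top 97 uv [309.4 166.6] cent [541.3  16.5] rect [5.442e+02 1.620e+01 2.840e+01 6.290e+01 3.000e-01] circ [554.6  16.3  31.5] eqR 11.7
jar scene 1279 uv [325.1 258. ] cent [ 577.7 -106.1] rect [ 577.1 -105.5   69.5   69.3   39.8] circ [ 576.9 -105.2   36. ] eqR 35.0
jar top 694 uv [361.  146.2] cent [ 573.5 -106.1] rect [ 5.741e+02 -1.062e+02  6.850e+01  7.110e+01  3.000e-01] circ [ 573.6 -105.9   36. ] eqR 34.7
can scene 1288 uv [393.9 165.6] cent [554.9 140.5] rect [554.2 141.2  79.6  82.3   5.2] circ [553.8 142.1  54.3] eqR 44.4
can top 1085 uv [256.9 156.7] cent [550.3 141.9] rect [550.6 141.7  80.5  79.9   5.4] circ [550.4 142.1  53.2] eqR 43.8
carton scene 360 uv [237.1 259.4] cent [ 442.2 -200.1] rect [ 430.7 -193.5   39.5   65.4   76.6] circ [ 431.1 -194.5   36.2] eqR 19.2
carton top 8 uv [392.  198.5] cent [ 456.3 -184.9] rect [ 456.3 -184.9    5.1    5.3   45.1] circ [ 456.3 -184.9    3.7] eqR 2.8
```

View pics/l7.png

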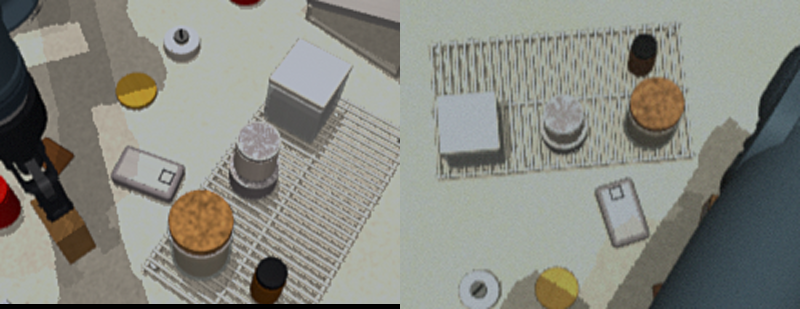

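```bash
python3 - <<'E'
from meas import *
print(onz('top',409,251,.065), onz('scene',194,240,.065))
show('red','0',(.34,-.22),.06,.065)
E
```

```text
[ 0.3309179  -0.22743516  0.065     ] [ 0.33648197 -0.2244205   0.065     ]
red scene 531 uv [190.9 239.8] cent [ 331.4 -228.1] rect [ 330.9 -227.8   51.1   53.7   88.5] circ [ 331.1 -227.6   27.3] eqR 26.1
red top 379 uv [410.  252.4] cent [ 327.6 -229.7] rect [ 328.  -229.2   50.8   50.6   44.4] circ [ 327.3 -229.8   27. ] eqR 25.6
```

move_arm(rows=[{"tx":0.0006,"ty":-0.0003,"tz":-0.01,"roll":0},{"tx":0,"ty":0,"tz":-0.02,"roll":0},{"tx":0,"ty":0,"tz":-0.02,"roll":0},{"tx":0,"ty":0,"tz":-0.02,"roll":0},{"tx":0,"ty":0,"tz":-0.02,"roll":0},{"tx":0,"ty":0,"tz":-0.02,"roll":0},{"tx":0,"ty":0,"tz":-0.012,"roll":0},{"tx":0,"ty":0,"tz":-0.005,"roll":0},{"tx":0,"ty":0,"tz":0,"roll":0},{"tx":0,"ty":0,"tz":0,"roll":0}])

```text
t: 14.47
tcp_pos: [0.4289, -0.1927, 0.0586]
tcp_rot: [[-0.238, -0.971, 0.0], [-0.971, 0.238, -0.0], [0.0, -0.0, -1.0]]
wrist_force: [-1.2, -1.0, 1.1]
finger_gap: 0.0853
```

move_arm(rows=[{"tx":0,"ty":0,"tz":0,"roll":0},{"tx":0,"ty":0,"tz":0,"roll":0},{"tx":0,"ty":0,"tz":0,"roll":0},{"tx":0,"ty":0,"tz":0,"roll":0},{"tx":0,"ty":0,"tz":0,"roll":0},{"tx":0,"ty":0,"tz":0,"roll":0},{"tx":0,"ty":0,"tz":0,"roll":0},{"tx":0,"ty":0,"tz":0,"roll":0}], jaw=0, squeeze=40)

```text
t: 15.13
tcp_pos: [0.4296, -0.1934, 0.0595]
tcp_rot: [[-0.238, -0.971, 0.002], [-0.971, 0.238, -0.001], [0.001, -0.002, -1.0]]
wrist_force: [-0.3, 0.1, 5.8]
finger_gap: 0.0637
```

move_arm(rows=[{"tx":0,"ty":0,"tz":0.005,"roll":0},{"tx":0,"ty":0,"tz":0.015,"roll":0},{"tx":0,"ty":0,"tz":0.025,"roll":0},{"tx":0,"ty":0,"tz":0.025,"roll":0},{"tx":0,"ty":0,"tz":0.025,"roll":0},{"tx":0,"ty":0,"tz":0.025,"roll":0},{"tx":0,"ty":0,"tz":0.025,"roll":0},{"tx":0,"ty":0,"tz":0.01,"roll":0}])

```text
t: 15.8
tcp_pos: [0.4296, -0.1936, 0.2169]
tcp_rot: [[-0.238, -0.971, 0.004], [-0.971, 0.238, -0.002], [0.001, -0.004, -1.0]]
wrist_force: [0.3, -0.3, -0.0]
finger_gap: 0.0636
```

move_arm(rows=[{"tx":0.005,"ty":0.008,"tz":0,"roll":-0.0674},{"tx":0.01,"ty":0.017,"tz":0,"roll":-0.065},{"tx":0.0105,"ty":0.018,"tz":0,"roll":-0.065},{"tx":0.0105,"ty":0.018,"tz":0,"roll":-0.065},{"tx":0.0105,"ty":0.018,"tz":0,"roll":-0.065},{"tx":0.0105,"ty":0.018,"tz":0,"roll":-0.065},{"tx":0.0105,"ty":0.018,"tz":0,"roll":-0.065},{"tx":0.0105,"ty":0.018,"tz":0,"roll":-0.065},{"tx":0.0105,"ty":0.018,"tz":0,"roll":-0.065},{"tx":0.0105,"ty":0.018,"tz":0,"roll":-0.065},{"tx":0.0105,"ty":0.018,"tz":0,"roll":-0.065},{"tx":0.0105,"ty":0.018,"tz":0,"roll":-0.065},{"tx":0.0105,"ty":0.018,"tz":0,"roll":-0.065},{"tx":0.0105,"ty":0.018,"tz":0,"roll":-0.065},{"tx":0.0105,"ty":0.018,"tz":0,"roll":-0.065},{"tx":0.0105,"ty":0.018,"tz":0,"roll":-0.065},{"tx":0.0105,"ty":0.018,"tz":0,"roll":-0.065},{"tx":0.0105,"ty":0.018,"tz":0,"roll":-0.065},{"tx":0.01,"ty":0.017,"tz":0,"roll":-0.065},{"tx":0.0055,"ty":0.0125,"tz":0,"roll":0}])

```text
t: 17.47
tcp_pos: [0.6275, 0.1511, 0.2129]
tcp_rot: [[-0.996, -0.092, -0.001], [-0.092, 0.996, 0.0], [0.001, 0.0, -1.0]]
wrist_force: [0.7, -0.7, -0.6]
finger_gap: 0.0636
```

move_arm(rows=[{"tx":0,"ty":0,"tz":0,"roll":0},{"tx":0,"ty":0,"tz":0,"roll":0},{"tx":0,"ty":0,"tz":0,"roll":0}])

```text
t: 17.72
tcp_pos: [0.6266, 0.149, 0.2131]
tcp_rot: [[-0.996, -0.093, -0.001], [-0.093, 0.996, -0.001], [0.001, -0.0, -1.0]]
wrist_force: [0.1, -0.2, -1.2]
finger_gap: 0.0641
```

```bash
python3 - <<'E'
from look import *
look('8',{'scene':(280,500,80,290),'top':(180,380,60,230)})
E
```

```text
t 17.72 tcp [0.6266 0.149  0.2131] yaw 95.34 gap 0.0641 F [ 0.1 -0.2 -1.2] q [ 0.14  0.53  0.24  1.27 -0.    0.04]
```

View pics/l8.png

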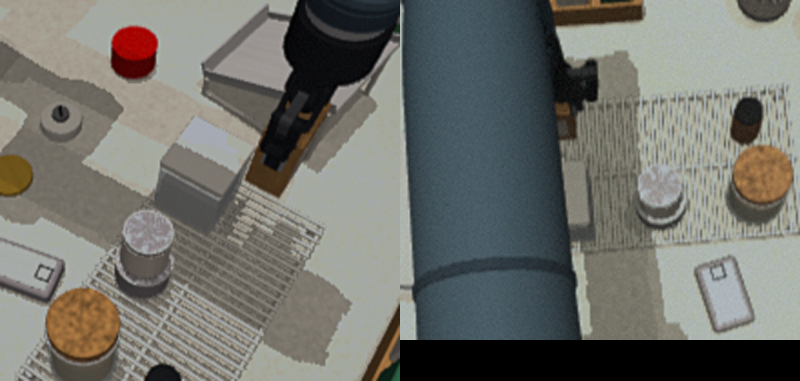

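move_arm(rows=[{"tx":0,"ty":0,"tz":-0.01,"roll":0},{"tx":0,"ty":0,"tz":-0.02,"roll":0},{"tx":0,"ty":0,"tz":-0.02,"roll":0},{"tx":0,"ty":0,"tz":-0.02,"roll":0},{"tx":0,"ty":0,"tz":-0.02,"roll":0},{"tx":0,"ty":0,"tz":-0.015,"roll":0},{"tx":0,"ty":0,"tz":0,"roll":0},{"tx":0,"ty":0,"tz":0,"roll":0}])

```text
t: 18.48
tcp_pos: [0.6257, 0.149, 0.1071]
tcp_rot: [[-0.996, -0.093, -0.003], [-0.093, 0.996, -0.0], [0.003, -0.0, -1.0]]
wrist_force: [0.3, -0.9, -0.8]
finger_gap: 0.0634
```

```bash
python3 - <<'E'
from look import *
look('9',{'scene':(340,480,110,250),'top':(220,360,80,220)})
W=cloud('scene',cv2.medianBlur(np.load('scene9.npy'),3))
for lo,hi in((.055,.075),(.075,.095)):
    m=(W[...,0]>.59)&(W[...,0]<.68)&(W[...,1]>.09)&(W[...,1]<.2)&(W[...,2]>lo)&(W[...,2]<hi)
    P=W[m]; 
    if len(P)>10:
        th=np.radians(5.3); d=P[:,:2]-[.5545,.1412]; x=d@[np.cos(th),np.sin(th)]; y=d@[-np.sin(th),np.cos(th)]
        print(lo,len(P),np.percentile(x,[2,10,50,90,98]).round(4),np.percentile(y,[2,10,50,90,98]).round(4))
E
```

```text
t 18.48 tcp [0.6257 0.149  0.1071] yaw 95.31 gap 0.0634 F [ 0.3 -0.9 -0.8] q [0.14 0.59 0.04 1.03 0.   0.04]
0.055 155 [0.034  0.0383 0.0646 0.0894 0.092 ] [-0.0354 -0.0312 -0.0299  0.0078  0.0293]
0.075 136 [0.0336 0.0369 0.0575 0.0903 0.0921] [-0.0357 -0.034  -0.03    0.0097  0.0248]
```

View pics/l9.png

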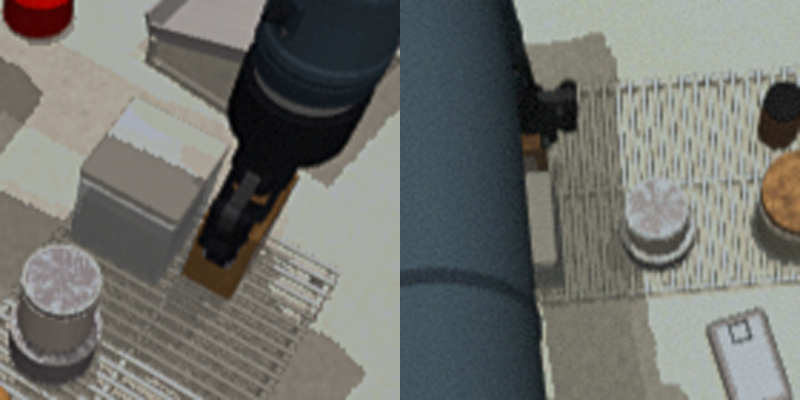

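move_arm(rows=[{"tx":0.0035,"ty":-0.0008,"tz":-0.005,"roll":0},{"tx":0,"ty":0,"tz":-0.008,"roll":0},{"tx":0,"ty":0,"tz":-0.007,"roll":0},{"tx":0,"ty":0,"tz":-0.004,"roll":0},{"tx":0,"ty":0,"tz":-0.002,"roll":0},{"tx":0,"ty":0,"tz":0,"roll":0}])

```text
t: 19.08
tcp_pos: [0.6298, 0.1488, 0.0813]
tcp_rot: [[-0.996, -0.093, -0.002], [-0.093, 0.996, -0.0], [0.002, 0.0, -1.0]]
wrist_force: [-1.0, -0.2, -1.3]
finger_gap: 0.0632
```

```bash
python3 - <<'E'
from look import *
look('10',{'scene':(340,480,110,250),'top':(220,360,80,220)})
W=cloud('scene',cv2.medianBlur(np.load('scene10.npy'),3))
for lo,hi in((.03,.05),(.05,.07),):
    m=(W[...,0]>.60)&(W[...,0]<.68)&(W[...,1]>.09)&(W[...,1]<.2)&(W[...,2]>lo)&(W[...,2]<hi)
    P=W[m]; 
    if len(P)>10:
        th=np.radians(5.3); d=P[:,:2]-[.5545,.1412]; x=d@[np.cos(th),np.sin(th)]; y=d@[-np.sin(th),np.cos(th)]
        print(lo,len(P),np.percentile(x,[2,10,50,90,98]).round(4),np.percentile(y,[2,10,50,90,98]).round(4))
E
```

```text
t 19.08 tcp [0.6298 0.1488 0.0813] yaw 95.35 gap 0.0632 F [-1.  -0.2 -1.3] q [0.13 0.61 0.02 0.98 0.   0.04]
0.03 101 [0.0567 0.0603 0.0786 0.0943 0.0962] [-0.032  -0.0315 -0.0308 -0.0293  0.0044]
0.05 71 [0.0573 0.0605 0.0862 0.0961 0.0962] [-0.0319 -0.0314 -0.0305 -0.0104  0.0222]
```

move_arm(rows=[{"tx":0,"ty":-0.0005,"tz":-0.001,"roll":0},{"tx":0,"ty":0,"tz":-0.001,"roll":0},{"tx":0,"ty":0,"tz":0,"roll":0}])

```text
t: 19.43
tcp_pos: [0.6307, 0.1483, 0.0804]
tcp_rot: [[-0.996, -0.093, 0.0], [-0.093, 0.996, 0.0], [-0.0, 0.0, -1.0]]
wrist_force: [0.3, 0.3, -1.3]
finger_gap: 0.0632
```

move_arm(rows=[{"tx":0,"ty":0,"tz":-0.001,"roll":0},{"tx":0,"ty":0,"tz":0,"roll":0}])

```text
t: 19.6
tcp_pos: [0.6309, 0.1484, 0.0796]
tcp_rot: [[-0.996, -0.093, 0.001], [-0.093, 0.996, 0.0], [-0.001, 0.0, -1.0]]
wrist_force: [-0.1, -0.2, -0.2]
finger_gap: 0.0636
```

move_arm(rows=[{"tx":0,"ty":0,"tz":-0.0005,"roll":0},{"tx":0,"ty":0,"tz":0,"roll":0}])

```text
t: 19.77
tcp_pos: [0.631, 0.1484, 0.0795]
tcp_rot: [[-0.996, -0.093, 0.001], [-0.093, 0.996, 0.0], [-0.001, 0.0, -1.0]]
wrist_force: [0.0, 0.1, 3.7]
finger_gap: 0.0636
```

move_arm(rows=[{"tx":0,"ty":0,"tz":0,"roll":0},{"tx":0,"ty":0,"tz":0,"roll":0},{"tx":0,"ty":0,"tz":0,"roll":0},{"tx":0,"ty":0,"tz":0,"roll":0},{"tx":0,"ty":0,"tz":0,"roll":0},{"tx":0,"ty":0,"tz":0.005,"roll":0},{"tx":0,"ty":0,"tz":0.015,"roll":0},{"tx":0,"ty":0,"tz":0.02,"roll":0},{"tx":0,"ty":0,"tz":0.025,"roll":0},{"tx":0,"ty":0,"tz":0.025,"roll":0},{"tx":0,"ty":0,"tz":0.02,"roll":0}], jaw=1)

```text
t: 20.68
tcp_pos: [0.631, 0.1484, 0.1912]
tcp_rot: [[-0.996, -0.093, 0.002], [-0.093, 0.996, 0.0], [-0.002, 0.0, -1.0]]
wrist_force: [0.5, 0.6, 0.6]
finger_gap: 0.085
```

move_arm(rows=[{"tx":-0.0065,"ty":-0.0077,"tz":0,"roll":0.0151},{"tx":-0.0129,"ty":-0.0153,"tz":0,"roll":0.0151},{"tx":-0.0129,"ty":-0.0153,"tz":0,"roll":0.0151},{"tx":-0.0129,"ty":-0.0153,"tz":0,"roll":0.0151},{"tx":-0.0129,"ty":-0.0153,"tz":0,"roll":0.0151},{"tx":-0.0129,"ty":-0.0153,"tz":0,"roll":0.0151},{"tx":-0.0129,"ty":-0.0153,"tz":0,"roll":0.0151},{"tx":-0.0129,"ty":-0.0153,"tz":0,"roll":0.0151},{"tx":-0.0129,"ty":-0.0153,"tz":0,"roll":0.0151},{"tx":-0.0129,"ty":-0.0153,"tz":0,"roll":0.0151},{"tx":-0.0129,"ty":-0.0153,"tz":0,"roll":0.0151},{"tx":-0.0129,"ty":-0.0153,"tz":0,"roll":0.0151},{"tx":-0.0129,"ty":-0.0153,"tz":0,"roll":0.0151},{"tx":-0.0129,"ty":-0.0153,"tz":0,"roll":0.0157},{"tx":-0.0068,"ty":-0.0078,"tz":0,"roll":0},{"tx":0,"ty":0,"tz":0,"roll":0},{"tx":0,"ty":0,"tz":0,"roll":0}])

```text
t: 22.1
tcp_pos: [0.4499, -0.0661, 0.1892]
tcp_rot: [[-0.954, -0.3, 0.001], [-0.3, 0.954, 0.0], [-0.001, 0.0, -1.0]]
wrist_force: [0.0, -0.3, 0.8]
finger_gap: 0.0852
```

```bash
python3 - <<'E'
from look import *
look('11',{'scene':(240,470,110,290),'top':(220,400,80,240)})
show('flat','11',(.45,-.066),.06,.024);show('small','11',(.564,.018),.05,.125);show('jar','11',(.575,-.106),.055,.135); show('can','11',(.5525,.1415),.07,.12); show('carton','11',(.629,.148),.05,.108)
E
```

```text
t 22.1 tcp [ 0.4499 -0.0661  0.1892] yaw 107.43 gap 0.0852 F [ 0.  -0.3  0.8] q [-0.29  0.16 -0.36  1.04  0.   -0.59]
flat scene 930 uv [292.1 227.4] cent [452.6 -66.6] rect [451.5 -66.5  90.6  54.2  17.6] circ [450.6 -65.7  50.1] eqR 37.6
flat top none
small scene 561 uv [361.1 208. ] cent [563.9  17. ] rect [564.2  17.8  51.3  51.5  39.7] circ [563.6  17.3  27.2] eqR 26.0
small top 379 uv [309.3 152.1] cent [561.1  16.4] rect [5.614e+02 1.590e+01 4.920e+01 5.020e+01 3.000e-01] circ [560.9  16.9  26.9] eqR 25.5
jar scene 1274 uv [325.1 257.9] cent [ 577.7 -106. ] rect [ 577.1 -105.5   69.5   69.3   39.8] circ [ 577.3 -105.8   36.2] eqR 34.9
jar top none
can scene 1290 uv [393.9 165.6] cent [555.  140.5] rect [554.2 141.9  79.7  82.7   5. ] circ [553.8 142.1  54.3] eqR 44.4
can top 1083 uv [256.9 156.7] cent [550.4 141.8] rect [550.7 141.8  80.3  79.9   5.2] circ [550.4 142.1  53.2] eqR 43.8
carton scene 568 uv [426.3 187.7] cent [632.  145.5] rect [632.1 146.1  40.   67.    5.2] circ [630.8 146.2  36.7] eqR 28.1
carton top 423 uv [256.5 126.6] cent [629.3 145.9] rect [629.2 145.8  41.2  64.    5.8] circ [629.5 146.1  36.1] eqR 27.5
```

View pics/l11.png

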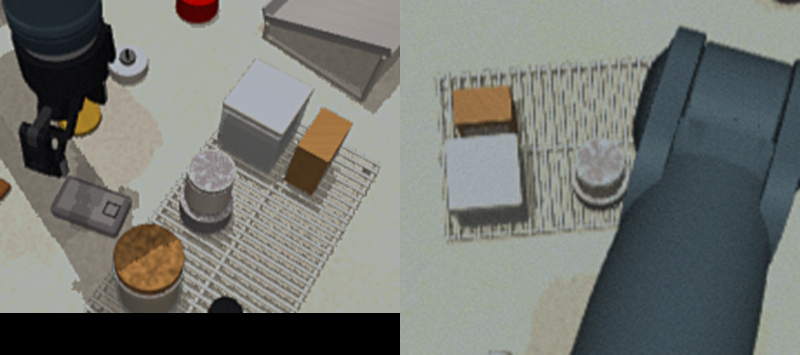

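The carton stands 78 mm behind the canister centre, which is an 18 mm gap with 3 mm of sideways offset. Time is plentiful, so I will re-centre it before the flat tin.

move_arm(rows=[{"tx":0.0065,"ty":0.0077,"tz":0,"roll":-0.0151},{"tx":0.0129,"ty":0.0153,"tz":0,"roll":-0.0151},{"tx":0.0129,"ty":0.0153,"tz":0,"roll":-0.0151},{"tx":0.0129,"ty":0.0153,"tz":0,"roll":-0.0151},{"tx":0.0129,"ty":0.0153,"tz":0,"roll":-0.0151},{"tx":0.0129,"ty":0.0153,"tz":0,"roll":-0.0151},{"tx":0.0129,"ty":0.0153,"tz":0,"roll":-0.0151},{"tx":0.0129,"ty":0.0153,"tz":0,"roll":-0.0151},{"tx":0.0129,"ty":0.0153,"tz":0,"roll":-0.0151},{"tx":0.0129,"ty":0.0153,"tz":0,"roll":-0.0151},{"tx":0.0129,"ty":0.0153,"tz":0,"roll":-0.0151},{"tx":0.0129,"ty":0.0153,"tz":0,"roll":-0.0151},{"tx":0.0129,"ty":0.0153,"tz":0,"roll":-0.0151},{"tx":0.0129,"ty":0.0153,"tz":0,"roll":-0.0157},{"tx":0.0068,"ty":0.0078,"tz":0,"roll":0},{"tx":0,"ty":0,"tz":0,"roll":0},{"tx":0,"ty":0,"tz":0,"roll":0},{"tx":0,"ty":0,"tz":0,"roll":0}])

```text
t: 23.7
tcp_pos: [0.6302, 0.1485, 0.1885]
tcp_rot: [[-0.996, -0.094, -0.001], [-0.094, 0.996, -0.0], [0.001, -0.0, -1.0]]
wrist_force: [-0.7, -0.5, -0.6]
finger_gap: 0.0854
```

move_arm(rows=[{"tx":0,"ty":0,"tz":-0.01,"roll":0},{"tx":0,"ty":0,"tz":-0.02,"roll":0},{"tx":0,"ty":0,"tz":-0.02,"roll":0},{"tx":0,"ty":0,"tz":-0.02,"roll":0},{"tx":0,"ty":0,"tz":-0.02,"roll":0},{"tx":0,"ty":0,"tz":-0.012,"roll":0},{"tx":0,"ty":0,"tz":-0.006,"roll":0},{"tx":0,"ty":0,"tz":0,"roll":0},{"tx":0,"ty":0,"tz":0,"roll":0}])

```text
t: 24.45
tcp_pos: [0.6303, 0.148, 0.0809]
tcp_rot: [[-0.996, -0.093, -0.0], [-0.093, 0.996, 0.0], [0.0, 0.0, -1.0]]
wrist_force: [0.7, -0.4, 1.0]
finger_gap: 0.0853
```

move_arm(rows=[{"tx":0,"ty":0,"tz":0,"roll":0},{"tx":0,"ty":0,"tz":0,"roll":0},{"tx":0,"ty":0,"tz":0,"roll":0},{"tx":0,"ty":0,"tz":0,"roll":0},{"tx":0,"ty":0,"tz":0,"roll":0},{"tx":0,"ty":0,"tz":0,"roll":0},{"tx":0,"ty":0,"tz":0,"roll":0}], jaw=0, squeeze=30)

```text
t: 25.03
tcp_pos: [0.6317, 0.1485, 0.0823]
tcp_rot: [[-0.996, -0.093, 0.003], [-0.093, 0.996, 0.0], [-0.003, 0.0, -1.0]]
wrist_force: [-0.9, 0.9, 5.2]
finger_gap: 0.0641
```

move_arm(rows=[{"tx":0,"ty":0,"tz":0.003,"roll":0},{"tx":0,"ty":0,"tz":0.004,"roll":0},{"tx":-0.001,"ty":0.001,"tz":0,"roll":0},{"tx":-0.001,"ty":0.001,"tz":0,"roll":0},{"tx":-0.0006,"ty":0.0007,"tz":0,"roll":0},{"tx":0,"ty":0,"tz":0,"roll":0},{"tx":0,"ty":0,"tz":-0.004,"roll":0},{"tx":0,"ty":0,"tz":-0.0015,"roll":0},{"tx":0,"ty":0,"tz":0,"roll":0}])

```text
t: 25.78
tcp_pos: [0.628, 0.1511, 0.0823]
tcp_rot: [[-0.996, -0.093, 0.0], [-0.093, 0.996, 0.0], [-0.0, 0.0, -1.0]]
wrist_force: [-0.6, 0.7, -0.1]
finger_gap: 0.0635
```

Just touching again (z within 1 mm). Releasing and retreating.

move_arm(rows=[{"tx":0,"ty":0,"tz":-0.001,"roll":0},{"tx":0,"ty":0,"tz":0,"roll":0}])

```text
t: 25.95
tcp_pos: [0.6281, 0.1511, 0.0823]
tcp_rot: [[-0.996, -0.093, 0.001], [-0.093, 0.996, 0.0], [-0.001, 0.0, -1.0]]
wrist_force: [-2.3, -0.9, 6.7]
finger_gap: 0.0637
```

move_arm(rows=[{"tx":0,"ty":0,"tz":0,"roll":0},{"tx":0,"ty":0,"tz":0,"roll":0},{"tx":0,"ty":0,"tz":0,"roll":0},{"tx":0,"ty":0,"tz":0,"roll":0},{"tx":0,"ty":0,"tz":0,"roll":0},{"tx":0,"ty":0,"tz":0.005,"roll":0},{"tx":0,"ty":0,"tz":0.015,"roll":0},{"tx":0,"ty":0,"tz":0.02,"roll":0},{"tx":0,"ty":0,"tz":0.025,"roll":0},{"tx":0,"ty":0,"tz":0.025,"roll":0},{"tx":0,"ty":0,"tz":0.018,"roll":0}], jaw=1)

```text
t: 26.87
tcp_pos: [0.6286, 0.1511, 0.1921]
tcp_rot: [[-0.996, -0.093, 0.003], [-0.093, 0.996, 0.0], [-0.003, 0.0, -1.0]]
wrist_force: [1.1, -0.0, -0.7]
finger_gap: 0.0855
```

move_arm(rows=[{"tx":-0.0065,"ty":-0.0077,"tz":0,"roll":0.0151},{"tx":-0.0129,"ty":-0.0153,"tz":0,"roll":0.0151},{"tx":-0.0129,"ty":-0.0153,"tz":0,"roll":0.0151},{"tx":-0.0129,"ty":-0.0153,"tz":0,"roll":0.0151},{"tx":-0.0129,"ty":-0.0153,"tz":0,"roll":0.0151},{"tx":-0.0129,"ty":-0.0153,"tz":0,"roll":0.0151},{"tx":-0.0129,"ty":-0.0153,"tz":0,"roll":0.0151},{"tx":-0.0129,"ty":-0.0153,"tz":0,"roll":0.0151},{"tx":-0.0129,"ty":-0.0153,"tz":0,"roll":0.0151},{"tx":-0.0129,"ty":-0.0153,"tz":0,"roll":0.0151},{"tx":-0.0129,"ty":-0.0153,"tz":0,"roll":0.0151},{"tx":-0.0129,"ty":-0.0153,"tz":0,"roll":0.0151},{"tx":-0.0129,"ty":-0.0153,"tz":0,"roll":0.0151},{"tx":-0.0129,"ty":-0.0153,"tz":0,"roll":0.0157},{"tx":-0.0045,"ty":-0.011,"tz":0,"roll":0},{"tx":0,"ty":0,"tz":0,"roll":0},{"tx":0,"ty":0,"tz":0,"roll":0}])

```text
t: 28.28
tcp_pos: [0.4494, -0.0668, 0.1898]
tcp_rot: [[-0.954, -0.299, 0.001], [-0.299, 0.954, 0.0], [-0.001, -0.0, -1.0]]
wrist_force: [0.2, -0.2, 0.3]
finger_gap: 0.085
```

```bash
python3 - <<'E'
from look import *
look('12',{'scene':(240,470,110,290),'top':(220,400,80,240)})
show('flat','12',(.45,-.066),.06,.024);show('small','12',(.564,.018),.05,.125);show('can','12',(.5525,.1415),.07,.12); show('carton','12',(.629,.148),.05,.108)
E
```

```text
t 28.28 tcp [ 0.4494 -0.0668  0.1898] yaw 107.42 gap 0.085 F [ 0.2 -0.2  0.3] q [-0.29  0.16 -0.36  1.04  0.   -0.59]
flat scene 930 uv [292.  227.4] cent [452.5 -66.6] rect [451.7 -66.5  89.8  54.1  19.3] circ [450.6 -65.8  49.5] eqR 37.6
flat top none
small scene 563 uv [361.2 208. ] cent [564.1  17. ] rect [564.2  17.8  51.3  51.5  39.7] circ [564.   17.6  27.3] eqR 26.0
small top 377 uv [309.3 152. ] cent [561.2  16.3] rect [5.614e+02 1.590e+01 4.920e+01 5.020e+01 3.000e-01] circ [561.4  15.9  26.9] eqR 25.4
can scene 1293 uv [393.9 165.6] cent [555.  140.4] rect [554.2 141.2  79.7  82.3   5.3] circ [553.8 142.1  54.3] eqR 44.4
can top 1081 uv [256.9 156.7] cent [550.4 141.9] rect [550.6 141.8  80.6  79.7   5.3] circ [550.4 142.1  53.2] eqR 43.8
carton scene 561 uv [425.5 185.9] cent [628.5 148. ] rect [628.4 148.8  40.   66.5   5.3] circ [627.1 149.2  37. ] eqR 28.0
carton top 427 uv [255.4 127.9] cent [625.8 148.7] rect [625.7 148.4  41.2  64.2   5.7] circ [626.1 148.5  36.4] eqR 27.6
```

View pics/l12.png

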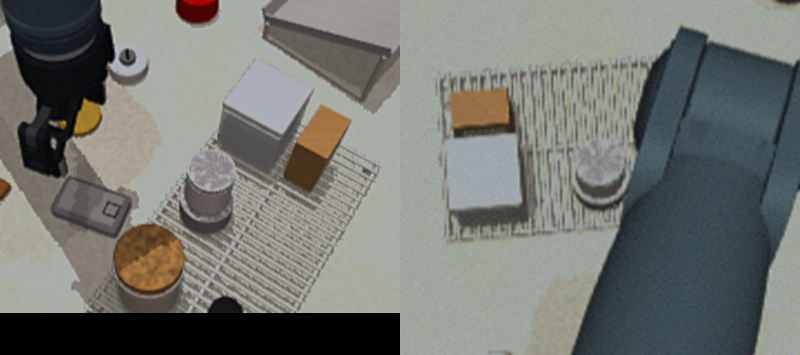

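move_arm(rows=[{"tx":0,"ty":0,"tz":-0.01,"roll":0},{"tx":0,"ty":0,"tz":-0.02,"roll":0},{"tx":0,"ty":0,"tz":-0.025,"roll":0},{"tx":0,"ty":0,"tz":-0.025,"roll":0},{"tx":0,"ty":0,"tz":-0.025,"roll":0},{"tx":0,"ty":0,"tz":-0.025,"roll":0},{"tx":0,"ty":0,"tz":-0.02,"roll":0},{"tx":0,"ty":0,"tz":-0.01,"roll":0},{"tx":0,"ty":0,"tz":-0.006,"roll":0},{"tx":0,"ty":0,"tz":0,"roll":0},{"tx":0,"ty":0,"tz":0,"roll":0}])

```text
t: 29.3
tcp_pos: [0.4498, -0.0662, 0.0235]
tcp_rot: [[-0.953, -0.301, 0.0], [-0.301, 0.953, 0.0], [-0.0, 0.0, -1.0]]
wrist_force: [0.0, 0.1, 0.2]
finger_gap: 0.0855
```

move_arm(rows=[{"tx":0,"ty":0,"tz":0,"roll":0},{"tx":0,"ty":0,"tz":0,"roll":0},{"tx":0,"ty":0,"tz":0,"roll":0},{"tx":0,"ty":0,"tz":0,"roll":0},{"tx":0,"ty":0,"tz":0,"roll":0},{"tx":0,"ty":0,"tz":0,"roll":0},{"tx":0,"ty":0,"tz":0,"roll":0},{"tx":0,"ty":0,"tz":0,"roll":0},{"tx":0,"ty":0,"tz":0,"roll":0}], jaw=0, squeeze=30)

```text
t: 30.05
tcp_pos: [0.4503, -0.0666, 0.0244]
tcp_rot: [[-0.954, -0.301, 0.002], [-0.301, 0.954, 0.0], [-0.002, -0.001, -1.0]]
wrist_force: [-0.7, 0.4, 6.7]
finger_gap: 0.0539
```

move_arm(rows=[{"tx":0,"ty":0,"tz":0.005,"roll":0},{"tx":0,"ty":0,"tz":0.01,"roll":0},{"tx":0,"ty":0,"tz":0.02,"roll":0},{"tx":0,"ty":0,"tz":0.025,"roll":0},{"tx":0,"ty":0,"tz":0.025,"roll":0},{"tx":0,"ty":0,"tz":0.025,"roll":0},{"tx":0,"ty":0,"tz":0.025,"roll":0},{"tx":0,"ty":0,"tz":0.015,"roll":0},{"tx":0,"ty":0,"tz":0,"roll":0},{"tx":0,"ty":0,"tz":0,"roll":0}])

```text
t: 30.88
tcp_pos: [0.4498, -0.0668, 0.1739]
tcp_rot: [[-0.954, -0.301, 0.002], [-0.301, 0.954, -0.001], [-0.002, -0.001, -1.0]]
wrist_force: [-0.4, 0.1, -1.5]
finger_gap: 0.0542
```

```bash
python3 - <<'E'
from look import *
look('13',{'scene':(200,420,110,290),'top':(220,400,80,240)})
E
```

```text
t 30.88 tcp [ 0.4498 -0.0668  0.1739] yaw 107.49 gap 0.0542 F [-0.4  0.1 -1.5] q [-0.29  0.17 -0.39  1.   -0.   -0.59]
```

View pics/l13.png

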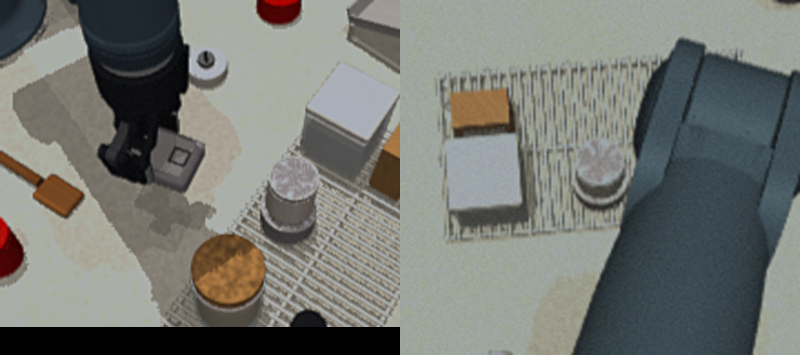

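move_arm(rows=[{"tx":0.002,"ty":0.008,"tz":0,"roll":-0.019},{"tx":0.004,"ty":0.018,"tz":0,"roll":-0.02},{"tx":0.005,"ty":0.025,"tz":0,"roll":-0.02},{"tx":0.0055,"ty":0.025,"tz":0,"roll":-0.02},{"tx":0.0055,"ty":0.025,"tz":0,"roll":-0.02},{"tx":0.0055,"ty":0.025,"tz":0,"roll":-0.02},{"tx":0.0055,"ty":0.025,"tz":0,"roll":-0.02},{"tx":0.0055,"ty":0.025,"tz":0,"roll":-0.02},{"tx":0.0055,"ty":0.025,"tz":0,"roll":-0.02},{"tx":0.0055,"ty":0.025,"tz":0,"roll":-0.02},{"tx":0.0055,"ty":0.025,"tz":0,"roll":-0.02},{"tx":0.0055,"ty":0.025,"tz":0,"roll":-0.02},{"tx":0.0055,"ty":0.025,"tz":0,"roll":-0.02},{"tx":0.0055,"ty":0.025,"tz":0,"roll":-0.02},{"tx":0.0055,"ty":0.025,"tz":0,"roll":-0.02},{"tx":0.0055,"ty":0.025,"tz":0,"roll":-0.02},{"tx":0.0055,"ty":0.025,"tz":0,"roll":-0.02},{"tx":0.0055,"ty":0.025,"tz":0,"roll":-0.016},{"tx":0.004,"ty":0.018,"tz":0,"roll":0},{"tx":0.0015,"ty":0.007,"tz":0,"roll":0}])

```text
t: 32.65
tcp_pos: [0.5474, 0.3864, 0.1704]
tcp_rot: [[-0.999, 0.047, -0.003], [0.047, 0.999, -0.001], [0.003, -0.001, -1.0]]
wrist_force: [0.1, -0.8, -0.7]
finger_gap: 0.054
```

move_arm(rows=[{"tx":0,"ty":0,"tz":-0.01,"roll":0},{"tx":0,"ty":0,"tz":-0.015,"roll":0},{"tx":0,"ty":0,"tz":-0.015,"roll":0},{"tx":0,"ty":0,"tz":-0.005,"roll":0},{"tx":0,"ty":0,"tz":0,"roll":0},{"tx":0,"ty":0,"tz":0,"roll":0}])

```text
t: 33.15
tcp_pos: [0.5477, 0.3832, 0.1276]
tcp_rot: [[-0.999, 0.05, -0.002], [0.05, 0.999, -0.001], [0.002, -0.001, -1.0]]
wrist_force: [-0.3, 1.1, -1.3]
finger_gap: 0.0544
```

```bash
python3 - <<'E'
from look import *
look('14',{'scene':(370,520,60,180),'top':(110,270,90,230)})
W=cloud('scene',cv2.medianBlur(np.load('scene14.npy'),3))
E
```

```text
t 33.15 tcp [0.5477 0.3832 0.1276] yaw 87.11 gap 0.0544 F [-0.3  1.1 -1.3] q [ 0.52  0.62  0.16  1.11 -0.    0.57]
```

View pics/l14.png

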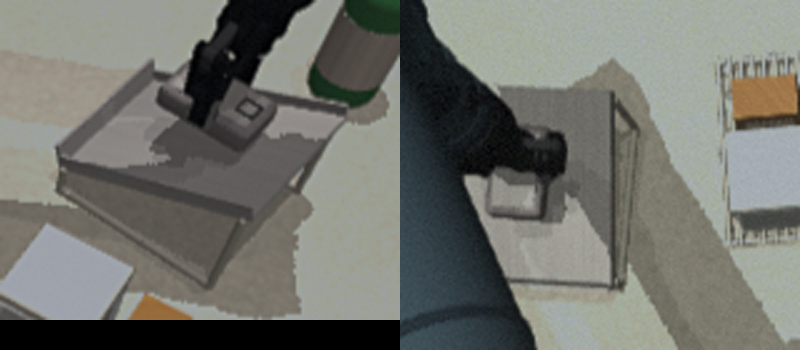

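move_arm(rows=[{"tx":0,"ty":0,"tz":-0.006,"roll":0},{"tx":0,"ty":0,"tz":-0.005,"roll":0},{"tx":0,"ty":0,"tz":-0.003,"roll":0},{"tx":0,"ty":0,"tz":-0.002,"roll":0},{"tx":0,"ty":0,"tz":0,"roll":0}], squeeze=20)

```text
t: 33.67
tcp_pos: [0.548, 0.3844, 0.1127]
tcp_rot: [[-0.999, 0.049, -0.0], [0.049, 0.999, -0.0], [0.0, -0.0, -1.0]]
wrist_force: [-1.8, -1.8, 2.8]
finger_gap: 0.0542
```

move_arm(rows=[{"tx":0,"ty":0,"tz":-0.002,"roll":0},{"tx":0,"ty":0,"tz":-0.002,"roll":0},{"tx":0,"ty":0,"tz":0,"roll":0}])

```text
t: 33.92
tcp_pos: [0.547, 0.3846, 0.1091]
tcp_rot: [[-0.999, 0.049, -0.002], [0.049, 0.999, 0.0], [0.002, 0.0, -1.0]]
wrist_force: [-4.8, -1.8, 7.6]
finger_gap: 0.0543
```

move_arm(rows=[{"tx":0,"ty":0,"tz":-0.002,"roll":0},{"tx":0,"ty":0,"tz":-0.002,"roll":0},{"tx":0,"ty":0,"tz":0,"roll":0}])

```text
t: 34.17
tcp_pos: [0.5465, 0.3849, 0.105]
tcp_rot: [[-0.999, 0.049, -0.003], [0.049, 0.999, 0.001], [0.003, 0.001, -1.0]]
wrist_force: [-6.8, -1.4, 7.3]
finger_gap: 0.0539
```

```bash
python3 - <<'E'
from look import *
look('15',{'scene':(390,490,70,150),'top':(120,220,110,210)})
E
```

```text
t 34.17 tcp [0.5465 0.3849 0.105 ] yaw 87.21 gap 0.0539 F [-6.8 -1.4  7.3] q [0.52 0.64 0.13 1.06 0.   0.57]
```

View pics/l15.png

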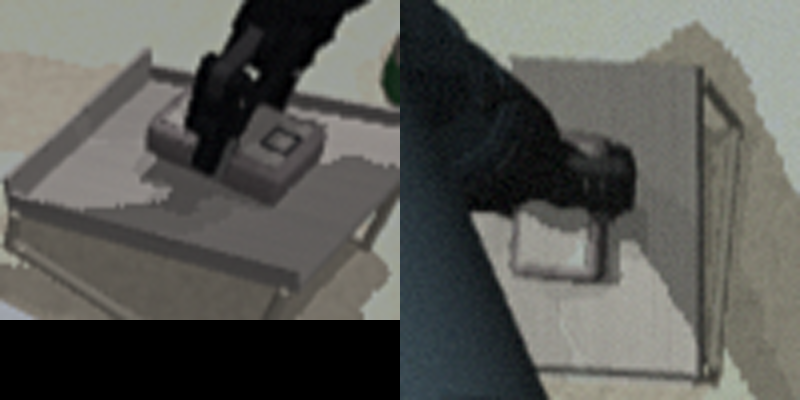

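move_arm(rows=[{"tx":0,"ty":0,"tz":-0.002,"roll":0},{"tx":0,"ty":0,"tz":-0.002,"roll":0},{"tx":0,"ty":0,"tz":-0.002,"roll":0},{"tx":0,"ty":0,"tz":0,"roll":0}])

```text
t: 34.6
tcp_pos: [0.5467, 0.3852, 0.0991]
tcp_rot: [[-0.999, 0.048, -0.002], [0.048, 0.999, 0.002], [0.002, 0.002, -1.0]]
wrist_force: [-5.9, 0.1, 6.5]
finger_gap: 0.0543
```

move_arm(rows=[{"tx":0,"ty":0,"tz":-0.002,"roll":0},{"tx":0,"ty":0,"tz":0,"roll":0}])

```text
t: 34.77
tcp_pos: [0.5469, 0.3853, 0.0972]
tcp_rot: [[-0.999, 0.048, -0.002], [0.048, 0.999, 0.002], [0.002, 0.002, -1.0]]
wrist_force: [-6.7, 1.3, 6.9]
finger_gap: 0.0542
```

```bash
python3 - <<'E'
from look import *
look('16',{'scene':(390,490,70,150),'top':(120,220,110,210)})
E
```

```text
t 34.77 tcp [0.5469 0.3853 0.0972] yaw 87.23 gap 0.0542 F [-6.7  1.3  6.9] q [0.52 0.64 0.12 1.05 0.   0.57]
```

View pics/l16.png

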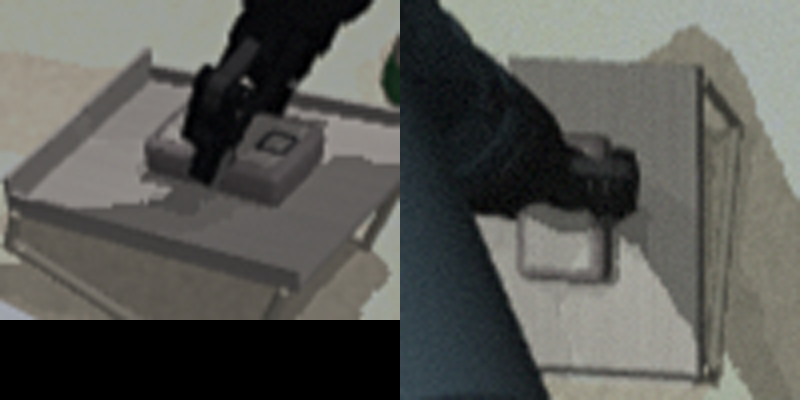

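move_arm(rows=[{"tx":0,"ty":0,"tz":-0.001,"roll":0},{"tx":0,"ty":0,"tz":0,"roll":0}])

```text
t: 35.03
tcp_pos: [0.547, 0.3854, 0.0963]
tcp_rot: [[-0.999, 0.048, -0.002], [0.048, 0.999, 0.002], [0.002, 0.002, -1.0]]
wrist_force: [-6.2, 0.3, 7.3]
finger_gap: 0.054
```

move_arm(rows=[{"tx":0,"ty":0,"tz":0,"roll":0},{"tx":0,"ty":0,"tz":0,"roll":0},{"tx":0,"ty":0,"tz":0,"roll":0},{"tx":0,"ty":0,"tz":0,"roll":0},{"tx":0,"ty":0,"tz":0,"roll":0},{"tx":0,"ty":0,"tz":0,"roll":0},{"tx":0,"ty":0,"tz":0,"roll":0},{"tx":0,"ty":0,"tz":0,"roll":0},{"tx":0,"ty":0,"tz":0,"roll":0},{"tx":0,"ty":0,"tz":0,"roll":0},{"tx":0,"ty":0,"tz":0.005,"roll":0},{"tx":0,"ty":0,"tz":0.015,"roll":0},{"tx":0,"ty":0,"tz":0.025,"roll":0},{"tx":0,"ty":0,"tz":0.025,"roll":0},{"tx":0,"ty":0,"tz":0.025,"roll":0},{"tx":0,"ty":0,"tz":0.025,"roll":0},{"tx":0,"ty":0,"tz":0.025,"roll":0},{"tx":0,"ty":0,"tz":0.015,"roll":0}], jaw=1)

```text
t: 36.53
tcp_pos: [0.549, 0.3848, 0.2592]
tcp_rot: [[-0.999, 0.05, 0.004], [0.05, 0.999, 0.002], [-0.004, 0.002, -1.0]]
wrist_force: [0.3, -0.1, -0.6]
finger_gap: 0.0852
```

```bash
python3 - <<'E'
from look import *
look('17',{'scene':(370,520,60,180),'top':(110,270,90,230)})
E
```

```text
t 36.53 tcp [0.549  0.3848 0.2592] yaw 87.16 gap 0.0852 F [ 0.3 -0.1 -0.6] q [0.52 0.59 0.44 1.42 0.   0.57]
```

View pics/l17.png

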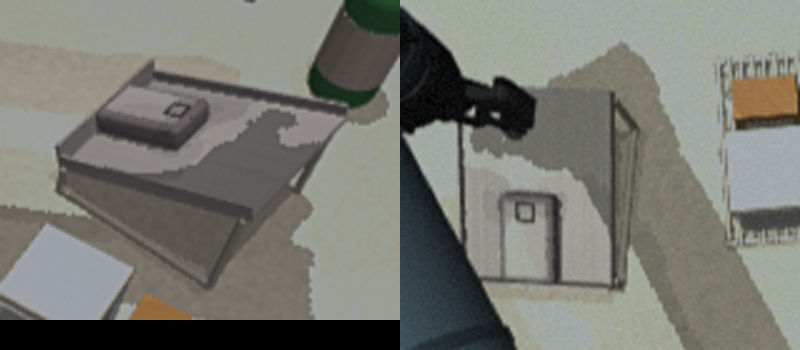

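move_arm(rows=[{"tx":-0.02,"ty":0.01,"tz":0,"roll":0},{"tx":-0.03,"ty":0.015,"tz":0,"roll":0},{"tx":-0.03,"ty":0.015,"tz":0,"roll":0},{"tx":-0.03,"ty":0.015,"tz":0,"roll":0},{"tx":-0.03,"ty":0.015,"tz":0,"roll":0},{"tx":-0.03,"ty":0.015,"tz":0,"roll":0},{"tx":-0.03,"ty":0.015,"tz":0,"roll":0},{"tx":-0.03,"ty":0.015,"tz":0,"roll":0},{"tx":-0.02,"ty":0.01,"tz":0,"roll":0},{"tx":0,"ty":0,"tz":0,"roll":0},{"tx":0,"ty":0,"tz":0,"roll":0},{"tx":0,"ty":0,"tz":0,"roll":0}])

```text
t: 37.63
tcp_pos: [0.2984, 0.509, 0.2545]
tcp_rot: [[-0.999, 0.05, -0.0], [0.05, 0.999, -0.001], [0.0, -0.001, -1.0]]
wrist_force: [0.8, -0.2, 0.6]
finger_gap: 0.0854
```

```bash
python3 - <<'E'
from look import *
look('18',{'scene':(250,510,60,310),'top':(110,400,80,260)})
show('small','18',(.564,.018),.05,.125);show('jar','18',(.575,-.106),.055,.135);show('can','18',(.5525,.1415),.07,.12); show('carton','18',(.629,.148),.05,.108)
for n in('scene','top'):
    W=cloud(n,cv2.medianBlur(np.load(n+'18.npy'),3)); h=(W[...,2]-(.404*W[...,0]-.0208*W[...,1]-.1437))*np.cos(np.radians(22))
    m=(h>.016)&(h<.030)&(W[...,0]>.46)&(W[...,0]<.62)&(W[...,1]>.325)&(W[...,1]<.44)
    m=cv2.morphologyEx(m.astype(np.uint8),cv2.MORPH_OPEN,np.ones((3,3)))>0
    print(n,m.sum(),'h',np.median(h[m]).round(4),cv2.minAreaRect(W[m][:,:2].astype(np.float32)*1000))
E
```

```text
t 37.63 tcp [0.2984 0.509  0.2545] yaw 87.16 gap 0.0854 F [ 0.8 -0.2  0.6] q [ 0.93  0.41  0.14  1.31 -0.    0.98]
small scene 563 uv [361.1 208. ] cent [564.   16.9] rect [564.9  17.   51.3  53.6  39.7] circ [564.   17.1  27.6] eqR 26.0
small top 381 uv [309.3 152.1] cent [561.   16.3] rect [5.614e+02 1.590e+01 4.920e+01 5.020e+01 3.000e-01] circ [560.8  15.8  27.4] eqR 25.6
jar scene 1276 uv [325.1 257.9] cent [ 577.6 -106. ] rect [ 577.1 -105.4   69.6   69.3   39.8] circ [ 577.  -105.3   36.3] eqR 35.0
jar top 696 uv [361.  146.2] cent [ 573.3 -106.2] rect [ 572.9 -106.2   69.3   70.7   45.6] circ [ 573.2 -105.9   36.1] eqR 34.7
can scene 1289 uv [393.9 165.6] cent [555.  140.5] rect [554.4 142.   80.2  82.8   5.3] circ [553.8 142.1  54.3] eqR 44.4
can top 1088 uv [256.9 156.8] cent [550.2 141.8] rect [550.4 141.8  80.7  79.9   5.2] circ [550.4 142.1  53.2] eqR 43.9
carton scene 566 uv [425.5 185.9] cent [628.6 148. ] rect [628.5 148.8  40.   67.1   5.3] circ [627.1 149.2  37. ] eqR 28.1
carton top 428 uv [255.5 128. ] cent [625.7 148.4] rect [625.2 148.3  42.1  64.2   5.7] circ [625.7 148.4  36.6] eqR 27.7
scene 474 h 0.0237 ((497.201416015625, 387.6177673339844), (55.64403533935547, 75.33807373046875), 86.68096160888672)
top 674 h 0.0244 ((496.79345703125, 385.338134765625), (53.82570266723633, 72.79692840576172), 86.71383666992188)
```

View pics/l18.png

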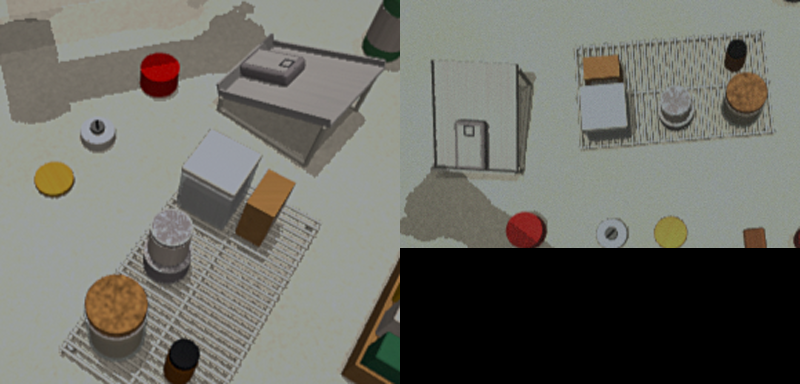

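Everything is in place: the stack is between jar and canister, the carton is behind the canister, and the flat tin lies flat against the lip (top 24 mm off the deck). Handing in.

```bash
python3 -c "
from workcell import env
print(env.job_done())"
```

```text
the job is handed in; nothing more can be done
None
```

All four groceries are put away, in the order asked, and I handed the job in at about 37.7 s; it gave no verdict. My last pictures showed the following:

- **Wide tin:** it stands on the riser within about 1 mm of the midpoint between jar and canister. I measured this before stacking, because the small tin covers it now.
- **Small tin:** it is upright and about 1 mm off the wide tin's centre.
- **Carton:** it first stood with an 18 mm gap and 3 mm off to one side, so I picked it up again and reset it. It is now centred behind the canister with about a 15 mm gap, parallel to within about half a degree.
- **Flat tin:** I tilted it onto the slope in the grip and released it. It slid down and lies flat on the deck at the front lip.
- **Jar and canister:** both still measure where they were, within 0.5 mm.

**Disagreements:**
- The two cameras differed by 3–5 mm in x. I used their mean, or distances measured within one view.
- The robot's own position reading was about 1–2.5 mm higher in y than the cameras.
- My first two move calls were refused for badly formed rows, and the arm did not move.

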